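Reload the cassette cooler

ROBOT

A 6-joint arm with a two-finger parallel gripper is mounted at the origin on the work surface. World frame = base frame: x ahead of the robot, y to its left, z up, the work surface at z = 0. Lengths are in m, angles in rad, forces in N, time in s.
With the tool pointing down it reaches from about 0.3 to 0.875 m from the base axis. Payload 6.4 kg.
Tool frame: the origin (TCP) lies on the front face of the gripper's body, between the roots of the fingers; the fingertips stand 73 mm ahead of it and the grasp point (between the pads) lies ctrl.pinch_z ahead of it (ctrl.pinch_z is the distance from the TCP to the grasp point, in m); z points along the fingers, x is the direction in which the jaws open and shut, and the axes are right-handed (so a half turn about z gives the same grasp; the last joint's range is limited). The gripper opens to 85 mm and grips with 20 to 120 N. Pads are 22 mm wide; open, the fingers measure 114 mm over their backs; the gripper's body (76 mm by 85 mm) begins 54 mm behind the grasp point. The pads swing forward as they close: fully open they stand 13 mm farther back than shut.
Start: joints at [1.094, 0.181, 1.607, -0, 1.354, -0.206], TCP at [0.154, 0.554, 0.304] pointing down, gripper open.
Joint ranges: [-2.99, 2.99], [-0.89, 2.07], [0.3, 2.58], [-1.14, 4.28], [0, 2.63], [-3.12, 3.12]. Speed limits (rad/s): [2.57, 2.57, 3.01, 3.14, 3.14, 3.14].

INTERFACE

Orientations are given as a unit quaternion [w, x, y, z].
In Python, from bench import ctrl gives the robot as it stands.
- The arm moves only by the tool move_arm, never from a script. Its argument "rows" is text: rows parted by semicolons, each of 7 numbers parted by spaces: the shift along the tool's x, y, z in cm, then the turn, a rotation vector about the tool's x, y, z in degrees, then the opening, from 0 (shut) to 1 (fully open). In form: x y z rx ry rz grip; .... A call has 1 to 20 rows; each row shifts and turns the commanded pose from where the row before left it, along the tool's axes as they then stand; what a row does not reach is not made up. A row lasts 1/10 s, in which the tool goes at most 50 mm and 8.59 degrees, less where a joint would pass 70% of its speed; a pose out of reach is approached as far as the arm can. A call with a gripper value outside its range is refused whole. The fingers move at their own pace and stop on an object; the grip force is fixed at half the most. Time passes only in rows, so rows that do not move let the fingers close. It gives the time, the measured TCP pose, the force and the opening at its end, in the units of the state.
- ctrl.get_obs(): the state, without advancing time (a new reading comes with each control period).
- ctrl.camera(name): name is "scene" or "top" or "wrist"; returns a dict with "color" (420x560x3 uint8, blue, green, red), "fx", "fy", "cx", "cy" (pixels), "rvec" (rotation vector, rad) and "tvec" (3), from world to camera coordinates, as OpenCV has them. Camera axes: x right, y down, z forward; pixel columns grow to the right and rows downward; lengths in m; the calibration is good to about 2 mm. The wrist camera is an equidistant fisheye: a pixel r from the principal point sees the ray r / f radians off the axis. A picture is of the moment at which its call begins. There is no depth.
- ctrl.hand_in(): hands the job in, once; it reports no verdict.
Trained networks look in the newest picture that a camera, given by its name, has taken for a name from the list of things; names that differ only in an ending like _2 or _b are one class to them, and where a whole thing is asked for, a point or a joint stands for the part that bears it (a point fixed in the world has none). Each returns a list of dicts, best first, with "confidence" (0 to 1); they miss things now and then, are a little off and sometimes report something else, mostly with a low value. They report only what shows in the picture. A call takes as long as a camera call.
- ctrl.look_for(camera, query): "bbox" ([left, top, right, bottom] in pixels, round what is visible of it).
- ctrl.trace(camera, query): "region" (420x560 bool, what is visible of it) and "bbox" ([left, top, right, bottom] in pixels, round what is visible of it).
The state is a dict: "time_s": time; "q": joint angles; "dq": joint speeds; "joint_efforts": joint torques, N m; "eef_pos": TCP position; "eef_rot": TCP orientation; "wrist_force": force on the tool from outside, world axes, zero at the start; "torque": the same for the moment, N m; "opening": opening from 0.0 (shut) to 1.0 (fully open).
Only numpy, scipy, OpenCV 4.12 (cv2) and the standard library are available. Lean on these libraries where they do the work, as an engineer would, in place of code of your own. Each camera call takes 0.05 s, during which the arm holds its last target.

TASK

Reload the cassette cooler: pull up its spring plunger knob to free the cover and slide the cover all the way back until the plunger drops into the rear hole. Take every spent cassette out of the bay and stand it upright in the discard tray, and push each fresh cassette from the bench fully home in a slot of its own; then pull the plunger again and slide the cover shut until the plunger drops in and locks it. Do not disturb the other things on the bench.

Things in the scene. Friction and masses are not known exactly. Their poses are not given: they have to be found in the camera images.
- bay: fixed teal cassette cooler housing, 268 mm (own x) by 300 mm (own y), top at 92 mm. Origin: centre of its underside. Its front (-x) half holds the bay, an open well 104 mm (x) by 210 mm (y) centred at x = -62 mm, y = 0, with walls to 92 mm and four slots side by side along y; the rear half is a flat deck
- cover (a joint): flat white sliding cover 125 mm (bay x) by 296 mm by 8 mm, running on top of the housing (upper face 102 mm above the bench); 0 = shut over the bay, grows to 0.122 m (end stop) as it slides along the bay's +x onto the rear deck, bay fully open. About 2 N of sliding friction, stays where left
- plunger (a joint): spring index plunger on the cover's left part (bay +y). 0 = knob down, pin 10 mm deep in a rail hole, cover locked (2 mm play); knob pulled straight up: to 0.016 m; cover free above 0.011. Spring 3 N at 0, 8 N at 0.016. Holes lie at cover 0 and 0.122; between them a released pin rides on the rail (reads about 0.010) and drops by itself into a hole it reaches
- knob (a point): centre of the top face of the black plunger knob, a cylinder 32 mm in diameter and 30 mm tall (top edge chamfered 4 mm), its top 40 mm above the cover when down; its axis is vertical. It sits at x = -62 mm + cover, y = +127.5 mm of the bay, moves with the cover, and rises with the plunger
- slot1 (a point): centre of the floor of slot 1 (12 mm above the bench), at x = -62 mm, y = -69 mm of the bay, axes as the bay's. Slot 104 mm long (bay x), 31 mm wide (bay y), 40 mm deep: its dividers' tops are 52 mm above the bench. Takes one cassette standing lengthwise along the bay's x
- slot2 (a point): centre of the floor of slot 2 (12 mm above the bench), at x = -62 mm, y = -23 mm of the bay, axes as the bay's. Slot 104 mm long (bay x), 31 mm wide (bay y), 40 mm deep: its dividers' tops are 52 mm above the bench. Takes one cassette standing lengthwise along the bay's x
- slot3 (a point): centre of the floor of slot 3 (12 mm above the bench), at x = -62 mm, y = 23 mm of the bay, axes as the bay's. Slot 104 mm long (bay x), 31 mm wide (bay y), 40 mm deep: its dividers' tops are 52 mm above the bench. Takes one cassette standing lengthwise along the bay's x
- slot4 (a point): centre of the floor of slot 4 (12 mm above the bench), at x = -62 mm, y = 69 mm of the bay, axes as the bay's. Slot 104 mm long (bay x), 31 mm wide (bay y), 40 mm deep: its dividers' tops are 52 mm above the bench. Takes one cassette standing lengthwise along the bay's x
- fresh1: fresh cassette, standing on the bench left of the cooler; may be absent (None). White slab 100 mm long (own x), 28 mm thick (own y; lowest 7 mm a weighted steel foot 96 x 26 mm, so it stands firmly), body 50 mm tall, centred grip rib on top 50 mm long, 16 thick, 22 tall (overall 72), two 9 mm tall grey caps on the shoulders; 0.2 kg; same either way round. Origin: centre of underside, z up
- fresh2: fresh cassette, standing on the bench left of the cooler; may be absent (None). Same as fresh1
- fresh3: fresh cassette, standing on the bench left of the cooler; may be absent (None). Same as fresh1
- fresh4: fresh cassette, standing on the bench left of the cooler; may be absent (None). Same as fresh1
- spent1: spent cassette, standing in slot 1 under the cover at the start; may be absent (None). Same shape as fresh1, origin at the centre of its underside
- spent2: spent cassette, standing in slot 2 under the cover at the start; may be absent (None). Same shape as fresh1, origin at the centre of its underside
- spent3: spent cassette, standing in slot 3 under the cover at the start; may be absent (None). Same shape as fresh1, origin at the centre of its underside
- spent4: spent cassette, standing in slot 4 under the cover at the start; may be absent (None). Same shape as fresh1, origin at the centre of its underside
- tray: fixed steel discard tray, open box 160 mm (own x) by 150 mm (own y), 30 mm tall, walls 4 mm, floor about 4 mm thick. Origin: centre of its underside
- bottle: bystander: white bottle, 64 mm diameter, 120 mm tall, origin at centre of underside
- beaker: bystander: clear plastic beaker, 76 mm diameter, 90 mm tall, origin at centre of underside
- glovebox: bystander: cardboard glove box 120 x 230 x 80 mm, origin at centre of underside

How it is judged:
By the outcome, as a careful person would: the job done as asked, in the order asked, and still so for the second after the job is handed in, with the robot touching nothing.
Of spent1, spent2, spent3, spent4 only 1 to 2 are there at a start; the rules pass over those that are not, and their reading is None.
Of fresh1, fresh2, fresh3, fresh4 only 3 to 4 are there at a start; the rules pass over those that are not, and their reading is None.
At some moment in a run one of fresh1, fresh2, fresh3, fresh4 may be knocked a few centimetres aside while the robot is not near it.
It also fails if it takes over 210 s, if anything falls off the work surface, if the arm or the gripper's body presses on something with over 40 N, if the wrist force passes 120 N, or if a joint passes its speed limit or range.

## Working session

There is one attempt and no reset: what is moved stays moved. The work goes in short steps, Python scripts to look and compute and a tool call to move; the robot and the scene stay as the last step left them, time stands still between calls to the robot, and variables do not carry over. Pictures are saved under pics/ and viewed, and the job is handed in when it is done.

Besides the shell and the picture viewer there is one more tool, called after "Emit:" by a JSON object that holds its "op" and its "data", one argument or row to a line. move_arm: Moves the arm, as the interface text tells. Its arguments: {"type":"object","properties":{"rows":{"type":"string"}},"required":["rows"]}

```bash
ls -la; mkdir -p pics; python3 - <<'E'
from bench import ctrl
import cv2
print(ctrl.get_obs()); print(ctrl.pinch_z)
for n in ["scene","top","wrist"]:
    c=ctrl.camera(n); cv2.imwrite(f"pics/{n}0.png",c["color"]); print(n,c["fx"],c["fy"],c["cx"],c["cy"],c["rvec"],c["tvec"])
E
```

```text
total 12
drwxr-xr-x  3 agent agent 4096 Dec  5 23:12 .
drwxr-xr-x 23 root  root  4096 Dec  5 23:12 ..
drwxr-xr-x  2 agent agent 4096 Dec  5 23:12 pics
{'time_s': 0.0, 'q': array([ 1.09367571e+00,  1.81538826e-01,  1.60802583e+00,  3.30872192e-05,
        1.35379582e+00, -2.06308281e-01]), 'dq': array([ 0.00131543,  0.00039763, -0.00290345, -0.0002491 , -0.00181095,
        0.00015693]), 'joint_efforts': array([-1.14156835e-04, -4.44840539e+01, -3.51359510e+01, -9.41455050e-05,
        8.61432636e-03, -2.28115204e-05]), 'eef_pos': array([0.15359751, 0.55365626, 0.30297667]), 'eef_rot': array([ 3.64848502e-04,  7.96090494e-01,  6.05176952e-01, -8.05263648e-04]), 'wrist_force': array([ 0.31096935,  0.61972499, -0.05941528]), 'torque': array([0.03846408, 0.01042855, 0.04395317]), 'opening': 0.9993660520963072}
0.0539
scene 528.1323584804685 528.1323584804685 281.81787299802926 210.1347606894073 [ 0.66934802  2.58566586 -1.20009167] [ 0.58876389 -0.04549441  1.97405497]
top 396.16269469494574 396.16269469494574 277.19484927039815 213.1624345051627 [ 2.22291738 -2.19339452  0.0864377 ] [-0.12775299  0.5913232   1.16835054]
wrist 325.19226210127806 325.19226210127806 274.65573074631715 206.23074933123135 [-2.28264299 -1.73690821 -0.28243305] [-0.57499605 -0.04209114  0.38132193]
```

View pics/top0.png

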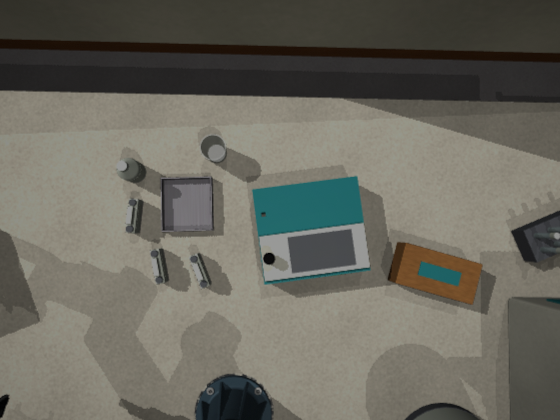

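View pics/scene0.png

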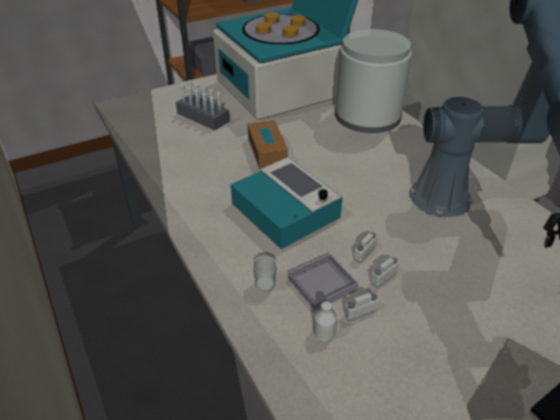

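View pics/wrist0.png

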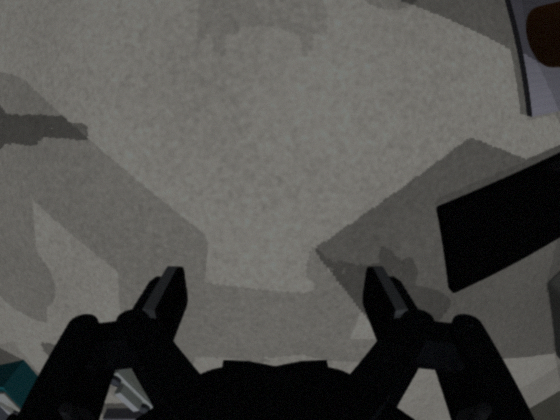

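```bash
cat > h.py <<'E'
from bench import ctrl
import cv2, numpy as np
from scipy.spatial.transform import Rotation as R
def K(c): return np.array([[c["fx"],0,c["cx"]],[0,c["fy"],c["cy"]],[0,0,1.]])
def proj(c,P,fish=False):
    P=np.atleast_2d(np.array(P,float)); Rm=R.from_rotvec(np.ravel(c["rvec"])).as_matrix()
    X=P@Rm.T+np.ravel(c["tvec"])
    if fish:
        r=np.linalg.norm(X[:,:2],axis=1)+1e-12; th=np.arctan2(r,X[:,2]); 
        return np.c_[c["cx"]+c["fx"]*th*X[:,0]/r, c["cy"]+c["fy"]*th*X[:,1]/r]
    return np.c_[c["cx"]+c["fx"]*X[:,0]/X[:,2], c["cy"]+c["fy"]*X[:,1]/X[:,2]]
def unproj(c,uv,z,fish=False):
    uv=np.atleast_2d(np.array(uv,float)); Rm=R.from_rotvec(np.ravel(c["rvec"])).as_matrix()
    d=np.c_[(uv[:,0]-c["cx"])/c["fx"],(uv[:,1]-c["cy"])/c["fy"],np.ones(len(uv))]
    if fish:
        a=d[:,:2]; r=np.linalg.norm(a,axis=1)+1e-12; d=np.c_[a*(np.sin(r)/r)[:,None],np.cos(r)]
    o=-Rm.T@np.ravel(c["tvec"]); w=d@Rm
    s=(z-o[2])/w[:,2]
    return o+w*s[:,None]
def zoom(c,box,f,name,pts=None):
    l,t,r,b=box; im=cv2.resize(c["color"][t:b,l:r],None,fx=f,fy=f,interpolation=cv2.INTER_CUBIC)
    if pts is not None:
        for p in np.atleast_2d(pts):
            cv2.circle(im,(int((p[0]-l+.5)*f),int((p[1]-t+.5)*f)),2,(0,0,255),-1)
    cv2.imwrite("pics/"+name,im)
E
python3 - <<'E'
from h import *
t=ctrl.camera("top"); s=ctrl.camera("scene")
print(proj(t,[[0,0,0],[0.154,.554,.3]]),proj(s,[[0,0,0],[0.154,.554,.3]]))
for n,c in (("top",t),("scene",s)):
  for q in ["bay","cover","knob","fresh1","spent1","tray","bottle","beaker","glovebox"]:
    print(n,q,[(np.round(d["bbox"]).tolist(),round(d["confidence"],2)) for d in ctrl.look_for(n,q)])
zoom(t,(240,165,390,295),5.3,"t1.png"); zoom(t,(105,150,235,300),4,"t2.png")
zoom(s,(215,150,355,250),5.5,"s1.png"); zoom(s,(240,225,420,350),4.4,"s2.png")
E
```

```text
[[233.8765413  413.66749177]
 [-31.31522873 403.55451665]] [[439.3338839  197.96333277]
 [564.28791932 243.74532478]]
top bay [([252.0, 175.0, 374.0, 287.0], 0.81), ([256.0, 223.0, 368.0, 282.0], 0.15)]
top cover [([256.0, 222.0, 369.0, 282.0], 0.75)]
top knob [([147.0, 251.0, 166.0, 285.0], 0.7), ([265.0, 251.0, 274.0, 265.0], 0.57), ([257.0, 178.0, 372.0, 283.0], 0.19)]
top fresh1 [([148.0, 249.0, 168.0, 282.0], 0.89), ([128.0, 197.0, 143.0, 233.0], 0.87), ([187.0, 256.0, 212.0, 289.0], 0.81)]
top spent1 [([389.0, 242.0, 484.0, 302.0], 0.68)]
top tray [([160.0, 178.0, 215.0, 233.0], 0.81)]
top bottle [([115.0, 158.0, 146.0, 183.0], 0.56)]
top beaker [([201.0, 134.0, 225.0, 164.0], 0.89)]
top glovebox [([391.0, 243.0, 480.0, 304.0], 0.61)]
scene bay [([235.0, 158.0, 340.0, 249.0], 0.7)]
scene cover [([262.0, 160.0, 336.0, 208.0], 0.62)]
scene knob [([314.0, 303.0, 332.0, 344.0], 0.67), ([314.0, 191.0, 327.0, 201.0], 0.42), ([230.0, 158.0, 344.0, 249.0], 0.37)]
scene fresh1 [([354.0, 236.0, 375.0, 264.0], 0.87), ([342.0, 294.0, 380.0, 322.0], 0.79), ([369.0, 257.0, 400.0, 288.0], 0.72)]
scene spent1 []
scene tray [([289.0, 255.0, 358.0, 310.0], 0.75), ([263.0, 157.0, 338.0, 213.0], 0.42)]
scene bottle [([317.0, 303.0, 334.0, 343.0], 0.93)]
scene beaker [([252.0, 256.0, 276.0, 290.0], 0.66)]
scene glovebox [([244.0, 119.0, 291.0, 170.0], 0.7)]
```

View pics/t1.png

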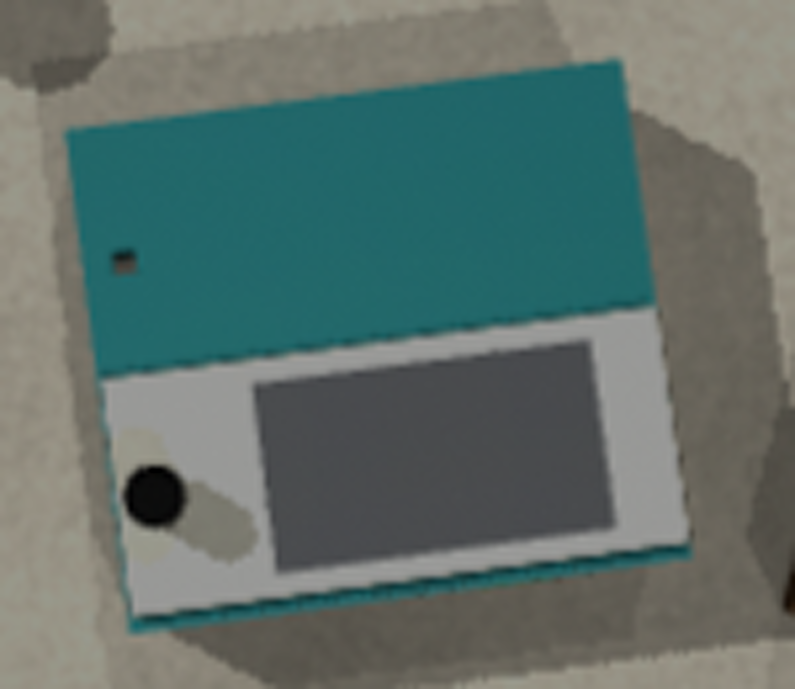

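View pics/t2.png

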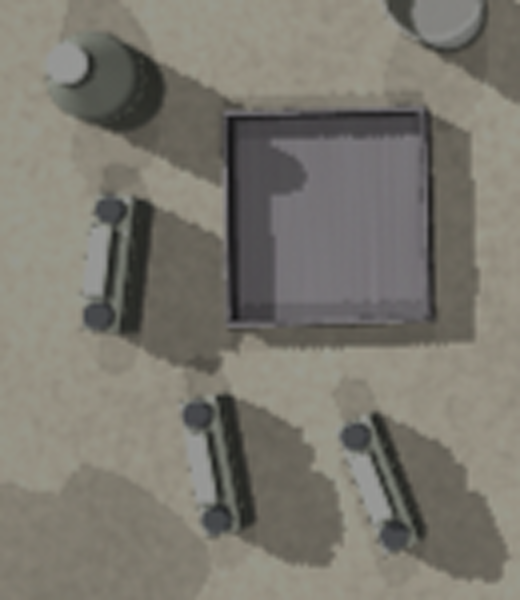

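View pics/s1.png

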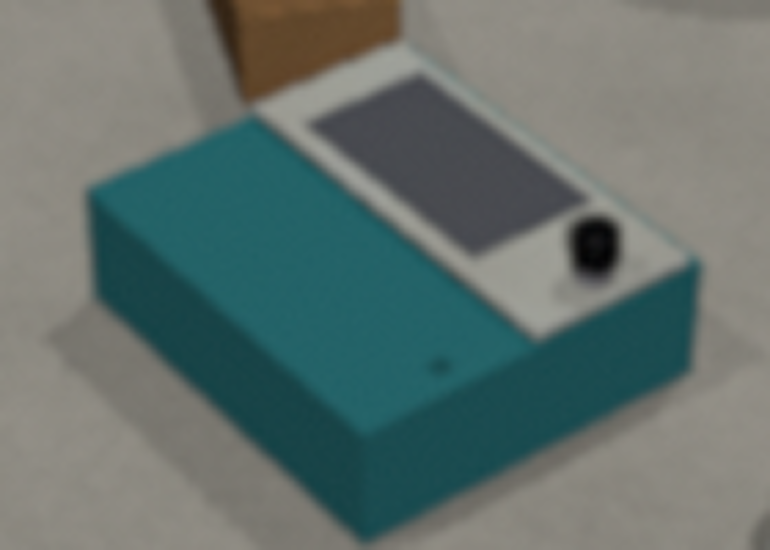

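View pics/s2.png

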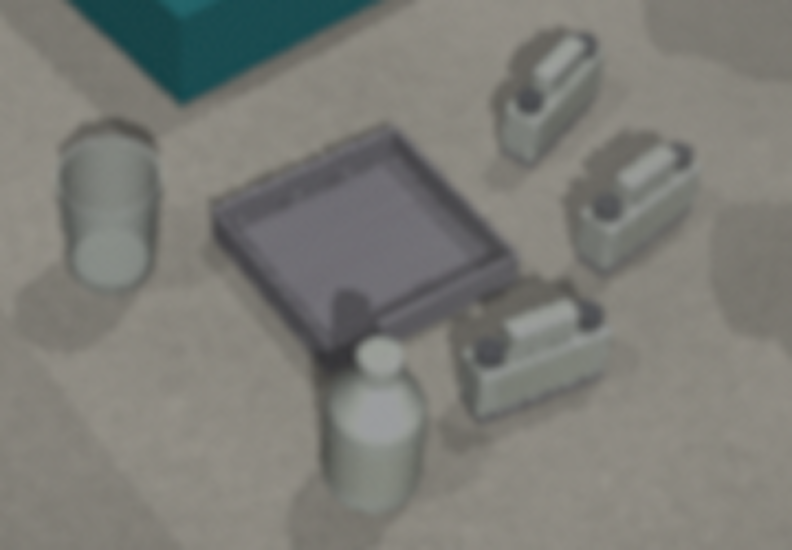

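```bash
python3 - <<'E'
from h import *
from scipy.optimize import least_squares
t=ctrl.camera("top"); s=ctrl.camera("scene")
def T1(p): p=np.array(p,float); return p/5.3-.5+[240,165]
def T2(p): p=np.array(p,float); return p/4-.5+[105,150]
def S1(p): p=np.array(p,float); return p/5.5-.5+[215,150]
def S2(p): p=np.array(p,float); return p/4.4-.5+[240,225]
# bay model pts
top=[((.134,.15,.092),(67,130)),((.134,-.15,.092),(620,62)),((-.134,.15,.092),(132,632)),((-.134,-.15,.092),(690,550)),((-.062,.1275,.142),(155,496)),((.060,.1275,.092),(124,262))]
sc=[((.134,.15,.092),(366,435)),((.134,-.15,.092),(90,192)),((-.134,.15,.092),(700,263)),((.134,.15,0),(366,542)),((.134,-.15,0),(98,298)),((-.134,.15,0),(690,375)),((.06,.1275,.092),(438,366))]
def tf(p,P):
    P=np.array(P); c,q=np.cos(p[2]),np.sin(p[2])
    return np.c_[p[0]+c*P[:,0]-q*P[:,1],p[1]+q*P[:,0]+c*P[:,1],P[:,2]]
def res(p,w=(1,1)):
    return np.r_[w[0]*(proj(t,tf(p,[a for a,b in top]))-T1([b for a,b in top])).ravel(),w[1]*(proj(s,tf(p,[a for a,b in sc]))-S1([b for a,b in sc])).ravel()]
for w in ((1,1),(1,0),(0,1)):
    r=least_squares(res,[.5,-.25,.1],args=(w,)); print(w,r.x,np.degrees(r.x[2])); 
    print(np.round(res(r.x).reshape(-1,2),1).tolist())
for q in ([(112,210),(99,317)],[(199,412),(218,520)],[(357,436),(396,536)]):
    P=unproj(t,T2(q),.059); d=P[1]-P[0]; print("fresh top",P.mean(0).round(4),np.degrees(np.arctan2(d[1],d[0])).round(1),np.linalg.norm(d[:2]).round(4))
for q in ([(586,43),(530,98)],[(682,155),(608,207)],[(592,314),(490,348)]):
    P=unproj(s,S2(q),.058); d=P[1]-P[0]; print("fresh sc",P.mean(0).round(4),np.degrees(np.arctan2(d[1],d[0])).round(1),np.linalg.norm(d[:2]).round(4))
P=unproj(t,T2([(227,110),(429,108),(434,323),(230,326)]),.03);print("tray",P.round(3).tolist(),P.mean(0))
P=unproj(s,S2([(388,127),(214,208),(332,352),(516,268)]),.03);print("tray",P.round(3).tolist(),P.mean(0))
print(unproj(t,T2([(68,62)]),.12),unproj(t,T1([(0,0)]),0))
E
```

```text
(1, 1) [ 0.54360218 -0.21335849  0.14518565] 8.318525247230072
[[-0.4, 0.5], [0.5, -0.3], [-0.2, 1.2], [0.8, 2.0], [0.2, 1.1], [0.2, 0.7], [-0.8, 1.1], [-1.6, 0.2], [0.1, 0.7], [-0.8, 2.0], [-1.5, 0.8], [-0.0, 0.4], [-0.3, 0.9]]
(1, 0) [ 0.54599676 -0.21281763  0.14568934] 8.34738451968585
[[-0.6, -0.3], [0.3, -1.2], [-0.4, 0.3], [0.7, 1.1], [0.0, 0.2], [0.0, -0.2], [-1.4, 1.4], [-2.2, 0.5], [-0.4, 1.0], [-1.4, 2.4], [-2.0, 1.1], [-0.5, 0.7], [-0.8, 1.2]]
(0, 1) [ 0.53880335 -0.21644209  0.14169517] 8.118535354260827
[[0.8, 2.0], [1.7, 1.6], [0.7, 2.8], [1.8, 3.9], [1.2, 2.7], [1.4, 2.2], [-0.2, 0.0], [-0.7, -0.8], [0.7, -0.1], [-0.2, 1.0], [-0.6, -0.2], [0.6, -0.4], [0.4, -0.1]]
fresh top [0.5787 0.2992 0.059 ] 174.9 0.0769
fresh top [0.4357 0.2222 0.059 ] -168.5 0.0777
fresh top [0.4227 0.1031 0.059 ] -157.5 0.0763
fresh sc [0.4169 0.1026 0.058 ] 21.5 0.0763
fresh sc [0.4302 0.2236 0.058 ] 11.2 0.0779
fresh sc [0.5738 0.2993 0.058 ] -6.7 0.0759
tray [[0.694, 0.224, 0.03], [0.698, 0.076, 0.03], [0.539, 0.069, 0.03], [0.535, 0.217, 0.03]] [0.61677279 0.14636965 0.03      ]
tray [[0.542, 0.069, 0.03], [0.694, 0.077, 0.03], [0.69, 0.229, 0.03], [0.54, 0.227, 0.03]] [0.61653615 0.15039689 0.03      ]
[[0.71281298 0.3080349  0.12      ]] [[ 0.74064843 -0.0035521   0.        ]]
```

```bash
cat >> h.py <<'E'
def plan(*targets, cmd=None):
    """targets (x,y,z,yawdeg of tool x). prints turn about tool z then shift in tool cm, from measured pose"""
    o=ctrl.get_obs(); p=np.array(o["eef_pos"]); r=R.from_quat(np.roll(o["eef_rot"],-1)); M=r.as_matrix()
    yaw=np.degrees(np.arctan2(M[1,0],M[0,0])); 
    print("t",round(o["time_s"],2),"pos",p.round(4),"yaw",yaw.round(2),"zaxis",M[:,2].round(4),"F",np.round(o["wrist_force"],1),"T",np.round(o["torque"],2),"op",round(o["opening"],3))
    for T in targets:
        x,y,z,w=T; d=(w-yaw+90)%180-90; yaw=yaw+d; a=np.radians(yaw)
        v=np.array([x,y,z])-p; tx=np.cos(a)*v[0]+np.sin(a)*v[1]; ty=np.sin(a)*v[0]-np.cos(a)*v[1]
        print("  turn rz %.2f then shift cm x %.2f y %.2f z %.2f"%(-d,tx*100,ty*100,-v[2]*100)); p=np.array([x,y,z])
def tilt():
    o=ctrl.get_obs(); M=R.from_quat(np.roll(o["eef_rot"],-1)).as_matrix()
    return M.T@np.array([0,0,-1])
E
python3 - <<'E'
from h import *
plan((.464,-.096,.27,98.3))
w=ctrl.camera("wrist"); Rm=R.from_rotvec(np.ravel(w["rvec"])).as_matrix(); o=ctrl.get_obs(); M=R.from_quat(np.roll(o["eef_rot"],-1)).as_matrix()
C=-Rm.T@np.ravel(w["tvec"]); print("cam in tool",M.T@(C-o["eef_pos"]),"axes",(M.T@Rm.T).round(3))
E
```

```text
t 1.25 pos [0.1538 0.5541 0.3039] yaw 74.48 zaxis [-0.  0. -1.] F [0.1 0.  0.4] T [-0.03 -0.01  0.06] op 0.996
  turn rz -23.82 then shift cm x -68.80 y 21.31 z 3.39
cam in tool [ 0.00093935 -0.0821251  -0.07055073] axes [[ 1.     0.001 -0.   ]
 [-0.001  0.948  0.32 ]
 [ 0.    -0.32   0.948]]
```

Emit:
{"op": "move_arm", "data": {
  "rows": "0 0 0 0 0 -7.94 0.7; 0 0 0 0 0 -7.94 0.7; 0 0 0 0 0 -7.94 0.7; -4 1.2 0 0 0 0 0.7; -4 1.2 0 0 0 0 0.7; -4 1.2 0 0 0 0 0.7; -4 1.2 0 0 0 0 0.7; -4 1.2 0 0 0 0 0.7; -4 1.2 0 0 0 0 0.7; -4 1.2 0 0 0 0 0.7; -4 1.2 0 0 0 0 0.7; -4 1.2 0 0 0 0 0.7; -4 1.2 0 0 0 0 0.7; -4 1.2 0 0 0 0 0.7; -4 1.2 0 0 0 0 0.7; -4 1.2 0 0 0 0 0.7; -4 1.2 0.5 0 0 0 0.7; -4 1.2 0.5 0 0 0 0.7; -0.5 0.5 0.8 0 0 0 0.7; 0 0 0 0 0 0 0.7"
}}

```text
time_s: 3.3
eef_pos: [0.4241, -0.0186, 0.2848]
eef_rot: [-0.001, 0.655, 0.756, -0.0]
wrist_force: [0.1, 1.2, -0.1]
opening: 0.704
```

```bash
python3 - <<'E'
from h import *
plan((.464,-.096,.183,98.3))
w=ctrl.camera("wrist"); cv2.imwrite("pics/w1.png",w["color"])
for q in ["knob","cover"]: print([(np.round(d["bbox"],1).tolist(),round(d["confidence"],2)) for d in ctrl.look_for("wrist",q)])
print(proj(w,[[.464,-.096,.142],[.464,-.096,.112]],True))
E
```

```text
t 3.3 pos [ 0.4241 -0.0186  0.2848] yaw 98.15 zaxis [-0.0021  0.001  -1.    ] F [ 0.1  1.2 -0.1] T [ 0.02  0.02 -0.03] op 0.704
  turn rz -0.15 then shift cm x -8.23 y 2.83 z 10.18
[([147.4, 222.0, 195.4, 269.4], 0.78)]
[([0.0, 162.1, 206.8, 294.3], 0.58)]
[[165.71293334 254.0965196 ]
 [176.23050868 238.2175671 ]]
```

View pics/w1.png

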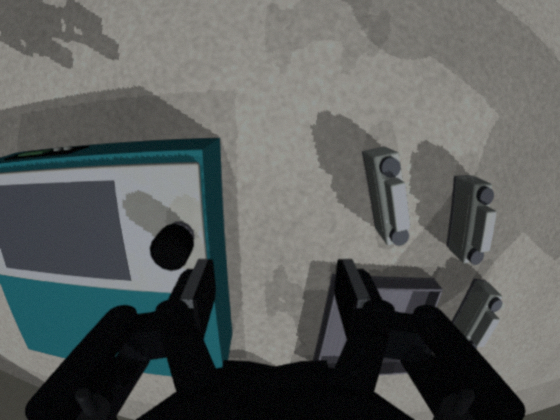

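Emit:
{"op": "move_arm", "data": {
  "rows": "-2.5 0.9 0.5 0 0 0 0.7; -3 1 0.5 0 0 0 0.7; -2.7 0.9 0.5 0 0 0 0.7; 0 0 1.5 0 0 0 0.7; 0 0 1.5 0 0 0 0.7; 0 0 1.5 0 0 0 0.7; 0 0 0 0 0 0 0.7"
}}

```text
time_s: 4.15
eef_pos: [0.4626, -0.0931, 0.2245]
eef_rot: [-0.002, 0.653, 0.757, -0.0]
wrist_force: [-0.4, 0.8, -0.8]
opening: 0.702
```

```bash
python3 - <<'E'
from h import *
w=ctrl.camera("wrist"); cv2.imwrite("pics/w2.png",w["color"])
plan((.464,-.096,.181,98.3))
for q in ["knob"]: print([(np.round(d["bbox"],1).tolist(),round(d["confidence"],2)) for d in ctrl.look_for("wrist",q)])
for d in ctrl.trace("wrist","knob")[:1]: 
    m=d["region"]; ys,xs=np.nonzero(m); print(xs.mean(),ys.mean(),m.sum())
th=np.linspace(0,6.283,60); k=np.c_[.464+.016*np.cos(th),-.096+.016*np.sin(th),0*th+.138]; k2=k.copy(); k2[:,2]=.112
print(proj(w,k,True).mean(0))
zoom(w,(180,120,380,330),2.8,"w2z.png",np.r_[proj(w,k,True),proj(w,k2,True)])
E
```

```text
t 4.2 pos [ 0.4633 -0.0935  0.2257] yaw 98.42 zaxis [-1.4e-03  8.0e-04 -1.0e+00] F [ 0.1 -0.   0.7] T [-0.02  0.02 -0.01] op 0.699
  turn rz 0.12 then shift cm x -0.26 y 0.03 z 4.47
[([239.1, 216.2, 297.7, 285.4], 0.85)]
268.8006756756757 251.5918918918919 2960
[267.00459381 258.27526898]
```

View pics/w2z.png

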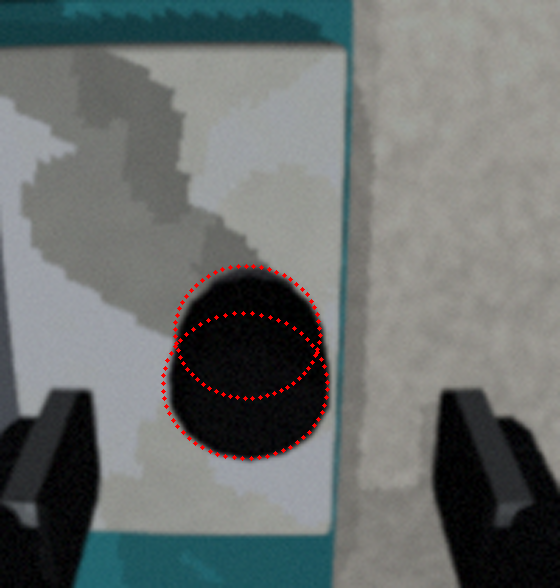

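Emit:
{"op": "move_arm", "data": {
  "rows": "-0.2 0 1.5 0 0 0 0.7; 0 0 1.5 0 0 0 0.7; 0 0 1.4 0 0 0 0.7; 0 0 0 0 0 0 0; 0 0 0 0 0 0 0; 0 0 0 0 0 0 0; 0 0 0 0 0 0 0; 0 0 0 0 0 0 0; 0 0 0 0 0 0 0"
}}

```text
time_s: 5.2
eef_pos: [0.4644, -0.0962, 0.1832]
eef_rot: [0.0, 0.654, 0.757, 0.001]
wrist_force: [-1.5, 4.3, 3.4]
opening: 0.354
```

```bash
python3 - <<'E'
from h import *
w=ctrl.camera("wrist"); cv2.imwrite("pics/w3.png",w["color"])
plan((.464,-.096,.181,98.3))
E
```

```text
t 5.25 pos [ 0.4645 -0.0963  0.1832] yaw 98.33 zaxis [ 1.1e-03  8.0e-04 -1.0e+00] F [-0.9  5.7  1.5] T [ 0.72  0.26 -0.01] op 0.358
  turn rz 0.03 then shift cm x 0.03 y -0.04 z 0.22
```

View pics/w3.png

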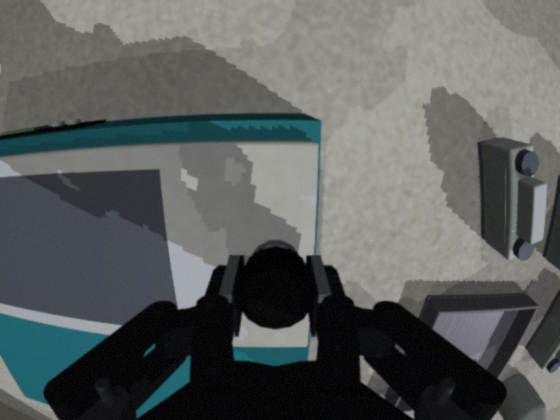

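Emit:
{"op": "move_arm", "data": {
  "rows": "0 0 -0.3 0 0 0 0; 0 0 -0.4 0 0 0 0; 0 0 -0.4 0 0 0 0; 0 0 -0.4 0 0 0 0; 0 0 0 0 0 0 0"
}}

```text
time_s: 5.75
eef_pos: [0.4643, -0.0963, 0.1973]
eef_rot: [-0.0, 0.654, 0.756, 0.001]
wrist_force: [3.4, 4.5, -8.7]
opening: 0.36
```

```bash
python3 - <<'E'
from h import *
plan((.4645+.122*np.cos(.1452),-.0963+.122*np.sin(.1452),.198,98.3))
w=ctrl.camera("wrist"); cv2.imwrite("pics/w4.png",w["color"])
E
```

```text
t 5.75 pos [ 0.4643 -0.0963  0.1973] yaw 98.31 zaxis [ 8.0e-04  1.1e-03 -1.0e+00] F [ 3.4  4.5 -8.7] T [ 0.65 -0.52 -0.03] op 0.36
  turn rz 0.01 then shift cm x -0.00 y 12.22 z -0.07
```

Emit:
{"op": "move_arm", "data": {
  "rows": "0 0.5 0 0 0 0 0; 0 1 0 0 0 0 0; 0 1 0 0 0 0 0; 0 1.2 0 0 0 0 0; 0 1.2 0 0 0 0 0; 0 1.2 0 0 0 0 0; 0 1.2 0 0 0 0 0; 0 1.2 0 0 0 0 0; 0 1.2 0 0 0 0 0; 0 1 0 0 0 0 0; 0 1 0 0 0 0 0; 0 0.5 0 0 0 0 0; 0 0 0 0 0 0 0; 0 0 0 0 0 0 0"
}}

```text
time_s: 7.2
eef_pos: [0.5852, -0.0788, 0.1964]
eef_rot: [-0.0, 0.654, 0.757, 0.0]
wrist_force: [-2.3, 5.1, -7.9]
opening: 0.361
```

```bash
python3 - <<'E'
from h import *
plan((.4645+.122*np.cos(.1452),-.0963+.122*np.sin(.1452),.198,98.3))
w=ctrl.camera("wrist"); cv2.imwrite("pics/w5.png",w["color"])
t=ctrl.camera("top"); zoom(t,(240,145,390,295),5,"t5.png")
E
```

```text
t 7.2 pos [ 0.5852 -0.0788  0.1964] yaw 98.32 zaxis [-5.e-04  8.e-04 -1.e+00] F [-2.3  5.1 -7.9] T [0.73 0.24 0.05] op 0.361
  turn rz 0.02 then shift cm x 0.02 y 0.00 z -0.16
```

View pics/w5.png

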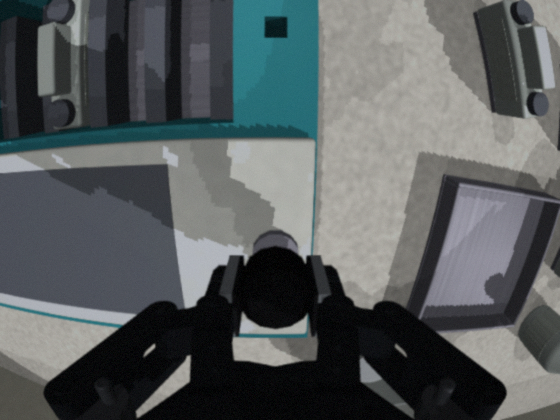

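View pics/t5.png

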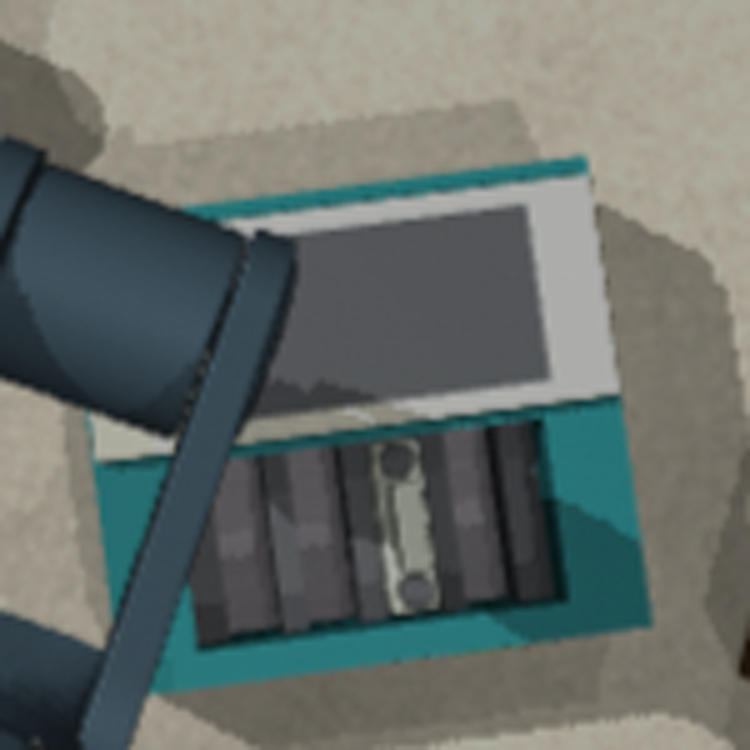

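Emit:
{"op": "move_arm", "data": {
  "rows": "0 0 0.3 0 0 0 0; 0 0 0.4 0 0 0 0; 0 0 0.4 0 0 0 0; 0 0 0.2 0 0 0 0; 0 0 0 0 0 0 0; 0 0 0 0 0 0 0"
}}

```text
time_s: 7.9
eef_pos: [0.5852, -0.0788, 0.1842]
eef_rot: [-0.0, 0.654, 0.756, 0.0]
wrist_force: [-3.0, 5.3, -3.9]
opening: 0.36
```

```bash
python3 - <<'E'
from h import *
plan()
E
```

```text
t 7.9 pos [ 0.5852 -0.0788  0.1842] yaw 98.31 zaxis [ 2.e-04  7.e-04 -1.e+00] F [-3.   5.3 -3.9] T [0.81 0.55 0.02] op 0.36
```

Emit:
{"op": "move_arm", "data": {
  "rows": "0 0 0 0 0 0 0.7; 0 0 0 0 0 0 0.7; 0 0 0 0 0 0 0.7; 0 0 -1.5 0 0 0 0.7; 0 0 -2.5 0 0 0 0.7; 0 0 -2 0 0 0 0.5; -3.7 -3 0 0 0 0 0.35; -3.7 -3 0 0 0 0 0.35; -3.8 -3.1 0 0 0 0 0.35; -3.8 -3.1 0 0 0 0 0.35; 0 0 1 0 0 0 0.35; 0 0 0 0 0 0 0.35; 0 0 0 0 0 0 0.35"
}}

```text
time_s: 9.2
eef_pos: [0.4862, -0.2448, 0.2344]
eef_rot: [0.0, 0.654, 0.757, 0.0]
wrist_force: [0.4, -0.6, 1.0]
opening: 0.351
```

```bash
cat >> h.py <<'E'
BAY=np.array([.5436,-.2134]); BY=np.radians(8.28)
def bay(P,b=BAY,a=BY):
    P=np.atleast_2d(np.array(P,float)); c,s=np.cos(a),np.sin(a)
    return np.c_[b[0]+c*P[:,0]-s*P[:,1],b[1]+s*P[:,0]+c*P[:,1],P[:,2]]
def seg(*pts,n=30):
    out=[]
    for a,b in zip(pts[:-1],pts[1:]): out.append(np.linspace(a,b,n))
    return np.vstack(out)
def cass(n=25):
    "outline of rib top, body top, caps"
    z=.072; o=[seg((.025,.008,z),(.025,-.008,z),(-.025,-.008,z),(-.025,.008,z),(.025,.008,z)), seg((.05,.014,.05),(.05,-.014,.05),(-.05,-.014,.05),(-.05,.014,.05),(.05,.014,.05))]
    return np.vstack(o)
def put(P,x,y,z,yawdeg):
    Q=bay(P,np.array([x,y]),np.radians(yawdeg)); Q[:,2]+=z; return Q
E
python3 - <<'E'
from h import *
s2=bay([(-.062,-.023,.012)])[0]; print(s2)
plan((s2[0],s2[1],.139,98.28))
w=ctrl.camera("wrist"); t=ctrl.camera("top")
well=seg((-.01,.105,.092),(-.01,-.105,.092),(-.114,-.105,.092),(-.114,.105,.092),(-.01,.105,.092),n=60)
pts=np.r_[bay(well),put(cass(),s2[0],s2[1],.012,8.28)]
zoom(w,(90,60,450,330),2.2,"w6.png",proj(w,pts,True)); zoom(t,(240,145,390,295),5,"t6.png",proj(t,pts))
E
```

```text
[ 0.48555853 -0.24508892  0.012     ]
t 9.2 pos [ 0.4862 -0.2448  0.2344] yaw 98.32 zaxis [ 4.e-04  2.e-04 -1.e+00] F [ 0.4 -0.6  1. ] T [ 0.01 -0.03 -0.04] op 0.351
  turn rz 0.04 then shift cm x -0.02 y -0.07 z 9.54
```

View pics/w6.png

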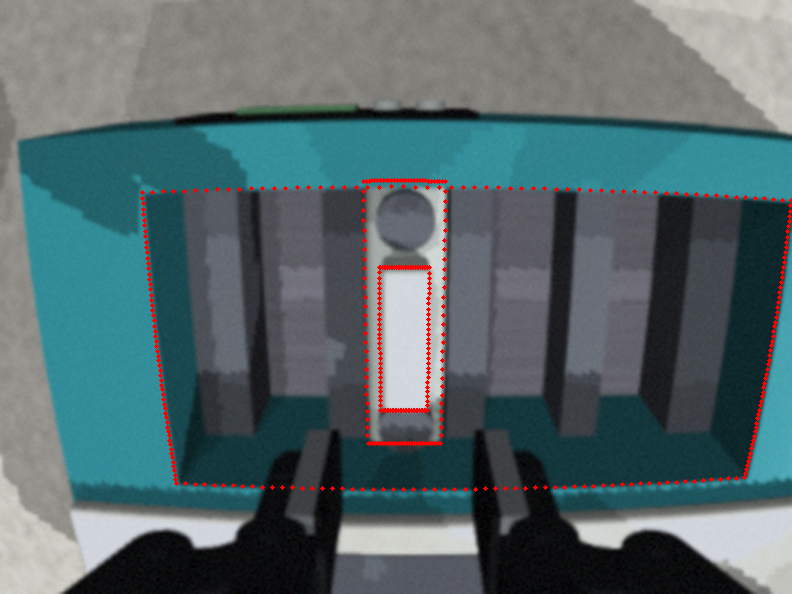

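View pics/t6.png

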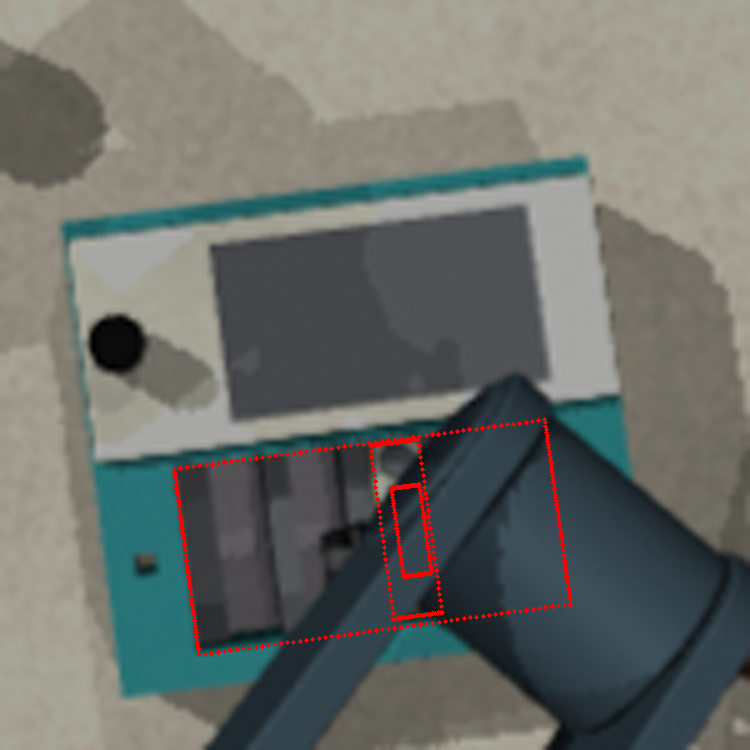

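Emit:
{"op": "move_arm", "data": {
  "rows": "0 -0.07 2.5 0 0 0 0.35; 0 0 2.5 0 0 0 0.35; 0 0 2.5 0 0 0 0.35; 0 0 1.5 0 0 0 0.35; 0 0 0.5 0 0 0 0.35; 0 0 0 0 0 0 0; 0 0 0 0 0 0 0; 0 0 0 0 0 0 0; 0 0 0 0 0 0 0; 0 0 0 0 0 0 0; 0 0 -1 0 0 0 0; 0 0 -2 0 0 0 0; 0 0 0 0 0 0 0"
}}

```text
time_s: 10.6
eef_pos: [0.4865, -0.2466, 0.172]
eef_rot: [0.003, 0.654, 0.756, 0.0]
wrist_force: [1.6, 0.2, -1.8]
opening: 0.17
```

```bash
python3 - <<'E'
from h import *
plan((.617,.148,.28,90))
w=ctrl.camera("wrist");cv2.imwrite("pics/w7.png",w["color"])
E
```

```text
t 10.6 pos [ 0.4865 -0.2466  0.172 ] yaw 98.3 zaxis [ 0.0043 -0.0033 -1.    ] F [ 1.6  0.2 -1.8] T [ 0.04 -0.01 -0.01] op 0.17
  turn rz 8.30 then shift cm x 39.46 y 13.05 z -10.80
```

View pics/w7.png

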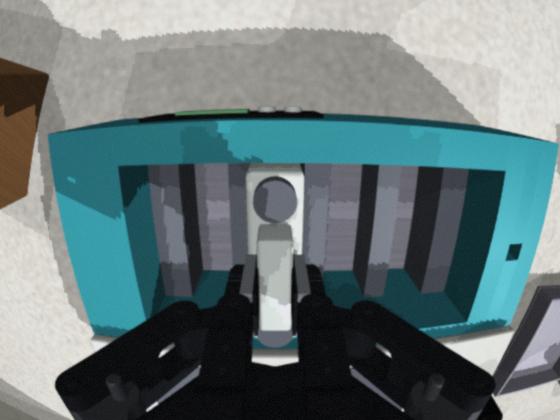

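Emit:
{"op": "move_arm", "data": {
  "rows": "0 0 -3 0 0 0 0; 0 0 -4 0 0 0 0; 0 0 -4 0 0 0 0; 0 0 -3 0 0 5.8 0; 3.5 1 0 0 0 0 0; 4 1 0 0 0 0 0; 4 1 0 0 0 0 0; 4 1 0 0 0 0 0; 4 1 0 0 0 0 0; 4 1 0 0 0 0 0; 4 1 0 0 0 0 0; 4 1 0 0 0 0 0; 4 1 0 0 0 0 0; 2 1 0 0 0 0 0; 0 0 0 0 0 0 0"
}}

```text
time_s: 12.15
eef_pos: [0.5687, 0.1363, 0.308]
eef_rot: [-0.0, 0.69, 0.724, 0.0]
wrist_force: [-0.1, 0.0, -2.4]
opening: 0.169
```

```bash
python3 - <<'E'
from h import *
plan((.617,.148,.24,92.5),(.617,.148,.132,92.5))
w=ctrl.camera("wrist");
tr=seg((.08,.075,.03),(.08,-.075,.03),(-.08,-.075,.03),(-.08,.075,.03),(.08,.075,.03))
zoom(w,(0,0,560,420),1.4,"w8.png",proj(w,put(tr,.617,.148,0,2.5),True))
E
```

```text
t 12.15 pos [0.5687 0.1363 0.308 ] yaw 92.72 zaxis [-5.e-04  7.e-04 -1.e+00] F [-0.1  0.  -2.4] T [-0.    0.08 -0.03] op 0.169
  turn rz 0.22 then shift cm x 0.96 y 4.88 z 6.80
  turn rz -0.00 then shift cm x 0.00 y 0.00 z 10.80
```

View pics/w8.png

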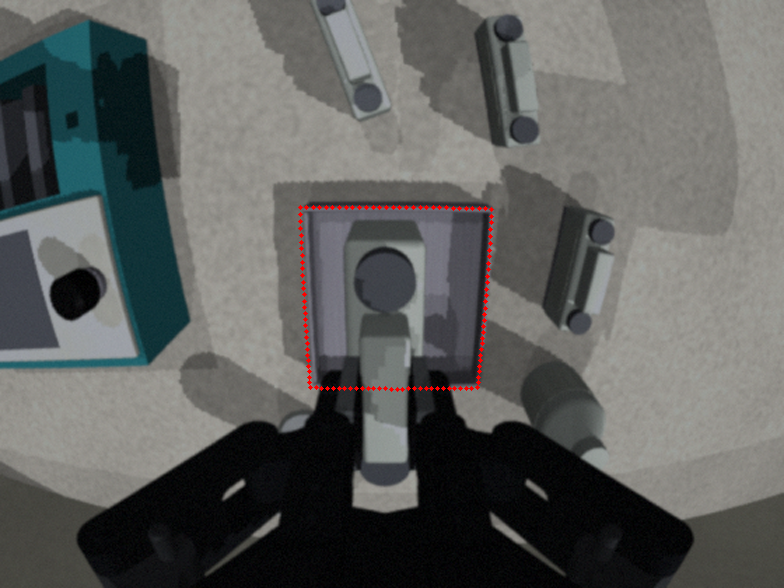

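Emit:
{"op": "move_arm", "data": {
  "rows": "0.3 1.6 0 0 0 0 0; 0.4 1.7 0 0 0 0 0; 0.3 1.6 2 0 0 0 0; 0 0 4 0 0 0 0; 0 0 4 0 0 0 0; 0 0 3.5 0 0 0 0; 0 0 2 0 0 0 0; 0 0 1 0 0 0 0; 0 0 0.5 0 0 0 0; 0 0 0.3 0 0 0 0; 0 0 0 0 0 0 0; 0 0 0 0 0 0 0"
}}

```text
time_s: 13.4
eef_pos: [0.6179, 0.1457, 0.1373]
eef_rot: [0.001, 0.691, 0.722, 0.001]
wrist_force: [-0.1, 1.0, -1.3]
opening: 0.172
```

```bash
python3 - <<'E'
from h import *
plan((.617,.148,.131,92.5))
E
```

```text
t 13.4 pos [0.6179 0.1457 0.1373] yaw 92.51 zaxis [ 2.2e-03  1.0e-04 -1.0e+00] F [-0.1  1.  -1.3] T [ 0.01  0.04 -0.01] op 0.172
  turn rz 0.01 then shift cm x 0.24 y -0.08 z 0.63
```

Emit:
{"op": "move_arm", "data": {
  "rows": "0 0 0.3 0 0 0 0; 0 0 0.2 0 0 0 0; 0 0 0.1 0 0 0 0; 0 0 0 0 0 0 0; 0 0 0 0 0 0 0"
}}

```text
time_s: 13.9
eef_pos: [0.6174, 0.1457, 0.131]
eef_rot: [0.0, 0.691, 0.722, 0.0]
wrist_force: [-2.9, -0.6, 5.5]
opening: 0.167
```

```bash
python3 - <<'E'
from h import *
plan((.617,.148,.131,92.5))
E
```

```text
t 13.9 pos [0.6174 0.1457 0.131 ] yaw 92.51 zaxis [ 8.e-04 -1.e-04 -1.e+00] F [-2.9 -0.6  5.5] T [-0.07  0.46 -0.05] op 0.167
  turn rz 0.01 then shift cm x 0.23 y -0.03 z -0.00
```

Contact with the tray floor. Release, rise, and head toward the nearest fresh cassette (tray-side).

Emit:
{"op": "move_arm", "data": {
  "rows": "0 0 0 0 0 0 0.4; 0 0 0 0 0 0 0.4; 0 0 0 0 0 0 0.4; 0 0 -1 0 0 0 0.4; 0 0 -3 0 0 0 0.4; 0 0 -4 0 0 0 0.4; 0 0 -3 0 0 0 0.4; -1 -4 0 0 0 0 0.5; -1 -4 0 0 0 0 0.5; -1 -4 0 0 0 0 0.5; -1 -4 0 0 0 0 0.5; 0 0 0 0 0 0 0.5"
}}

```text
time_s: 15.1
eef_pos: [0.4539, 0.0984, 0.239]
eef_rot: [-0.002, 0.692, 0.722, -0.002]
wrist_force: [-0.8, 0.5, -0.9]
opening: 0.498
```

```bash
python3 - <<'E'
from h import *
plan((.42,.103,.2,112))
w=ctrl.camera("wrist"); t=ctrl.camera("top"); cv2.imwrite("pics/w9.png",w["color"]); zoom(t,(105,150,255,300),4,"t9.png")
print([(np.round(d["bbox"]).tolist(),round(d["confidence"],2)) for d in ctrl.look_for("top","fresh1")])
E
```

```text
t 15.1 pos [0.4539 0.0984 0.239 ] yaw 92.5 zaxis [-4.6e-03 -2.0e-04 -1.0e+00] F [-0.8  0.5 -0.9] T [-0.03 -0.02  0.02] op 0.498
  turn rz -19.50 then shift cm x 1.70 y -2.97 z 3.90
[([128.0, 199.0, 142.0, 234.0], 0.82), ([199.0, 269.0, 211.0, 287.0], 0.66)]
```

View pics/w9.png

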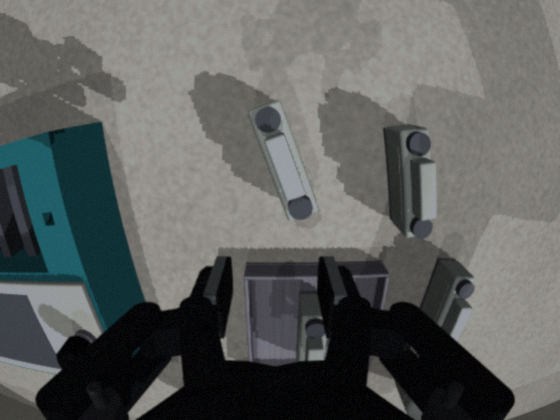

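View pics/t9.png

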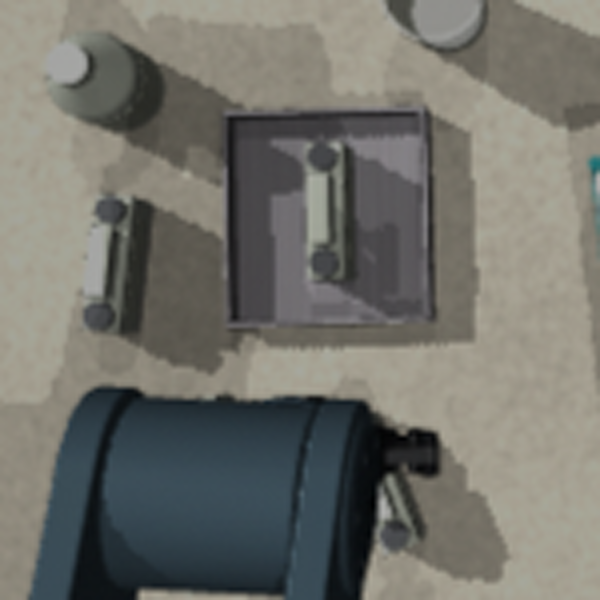

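```bash
python3 - <<'E'
from h import *
w=ctrl.camera("wrist")
for q in ([(267,119),(299,208)],[(419,143),(422,228)]):
    P=unproj(w,q,.059,True); d=P[1]-P[0]; print(P.mean(0).round(4),np.degrees(np.arctan2(d[1],d[0])).round(1),np.linalg.norm(d[:2]).round(4))
P=unproj(w,[(267,119),(299,208)],.059,True).mean(0); plan((P[0],P[1],.22,90+21.8))
zoom(w,(180,60,380,260),2.8,"w10.png",proj(w,put(cass(),P[0],P[1],0,21.8),True))
E
```

```text
[0.4289 0.1052 0.059 ] 22.2 0.0769
[0.4409 0.2253 0.059 ] 12.4 0.0775
t 15.3 pos [0.4604 0.0987 0.2411] yaw 92.5 zaxis [ 0.0028 -0.     -1.    ] F [ 0.7 -0.4  0.3] T [ 0.02 -0.07  0.  ] op 0.498
  turn rz -19.30 then shift cm x 1.77 y -2.68 z 2.11
```

View pics/w10.png

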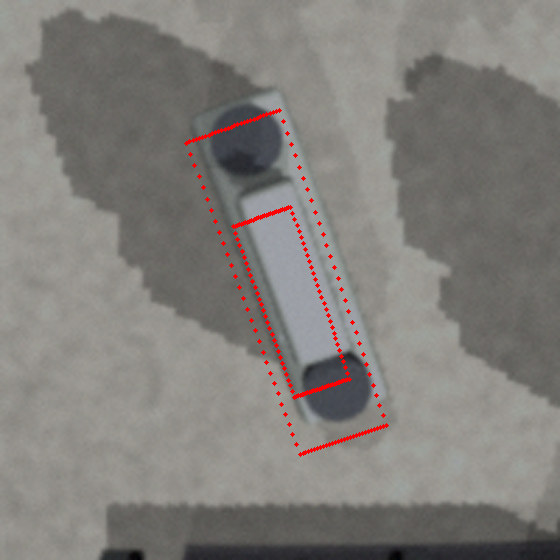

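```bash
python3 - <<'E'
from h import *
w=ctrl.camera("wrist")
q=[(267,108.8),(299.9,197)]
P=unproj(w,q,.059,True); d=P[1]-P[0]; a=np.degrees(np.arctan2(d[1],d[0])); P=P.mean(0); print(P.round(4),a)
plan((P[0],P[1],.2,90+a),(P[0],P[1],.127,90+a))
zoom(w,(180,60,380,260),2.8,"w11.png",proj(w,put(cass(),P[0],P[1],0,a),True))
E
```

```text
[0.4206 0.1051 0.059 ] 22.98350588484857
t 15.35 pos [0.4604 0.0988 0.2408] yaw 92.51 zaxis [ 0.0022 -0.     -1.    ] F [ 0.5 -1.1 -0. ] T [-0.03 -0.02 -0.03] op 0.499
  turn rz -20.48 then shift cm x 2.14 y -3.42 z 4.08
  turn rz -0.00 then shift cm x 0.00 y 0.00 z 7.30
```

View pics/w11.png

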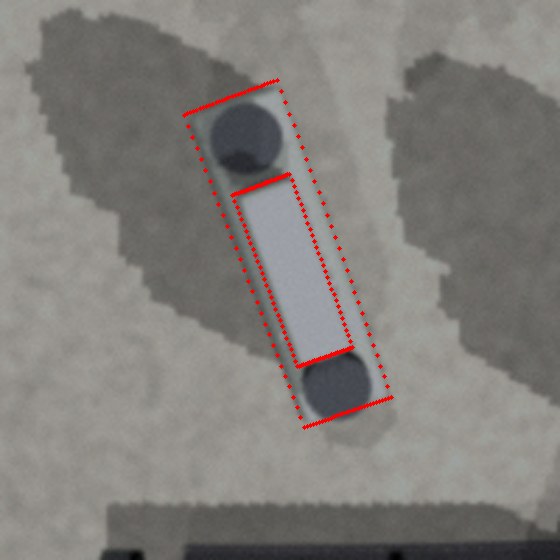

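Emit:
{"op": "move_arm", "data": {
  "rows": "0 0 0 0 0 -6.5 0.5; 0 0 0 0 0 -6.5 0.5; 0 0 0 0 0 -6.5 0.5; 1 -1.7 1 0 0 0 0.5; 1 -1.7 2 0 0 0 0.5; 0 0 1 0 0 0 0.5; 0 0 0 0 0 0 0.5"
}}

```text
time_s: 16.05
eef_pos: [0.4201, 0.1046, 0.1989]
eef_rot: [-0.001, 0.559, 0.829, -0.001]
wrist_force: [-0.5, -0.3, -0.8]
opening: 0.499
```

```bash
python3 - <<'E'
from h import *
w=ctrl.camera("wrist")
plan((.4205,.104,.127,112))
zoom(w,(150,60,410,330),2.2,"w12.png",proj(w,put(cass(),.4205,.104,0,22),True))
E
```

```text
t 16.1 pos [0.421  0.1045 0.1999] yaw 112.01 zaxis [-1.e-04 -0.e+00 -1.e+00] F [ 1.5 -0.9  0.6] T [-0.01 -0.03  0.03] op 0.5
  turn rz 0.01 then shift cm x -0.03 y -0.07 z 7.29
```

View pics/w12.png

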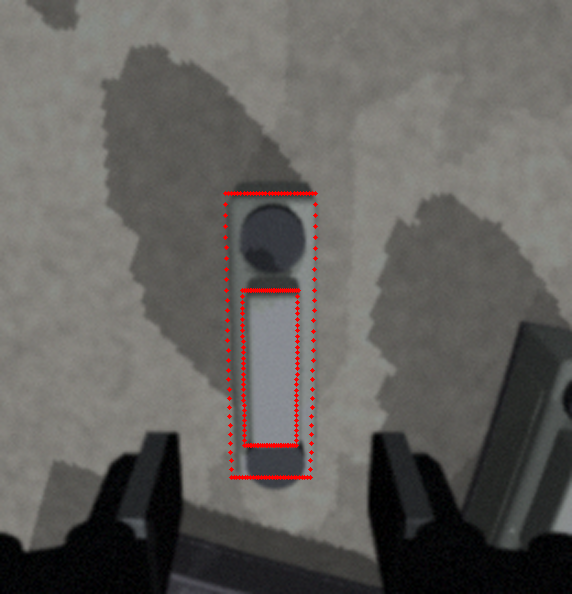

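Emit:
{"op": "move_arm", "data": {
  "rows": "0.05 0 2.5 0 0 0 0.5; 0 0 2.5 0 0 0 0.5; 0 0 1.5 0 0 0 0.5; 0 0 0.8 0 0 0 0.5; 0 0 0 0 0 0 0; 0 0 0 0 0 0 0; 0 0 0 0 0 0 0; 0 0 0 0 0 0 0; 0 0 0 0 0 0 0; 0 0 -1 0 0 0 0; 0 0 -3 0 0 0 0; 0 0 -4 0 0 0 0; 0 0 -4 0 0 0 0; 0 0 0 0 0 0 0; 0 0 0 0 0 0 0"
}}

```text
time_s: 17.6
eef_pos: [0.4197, 0.105, 0.2477]
eef_rot: [0.001, 0.559, 0.829, 0.0]
wrist_force: [0.3, -0.4, -2.5]
opening: 0.17
```

```bash
python3 - <<'E'
from h import *
w=ctrl.camera("wrist"); cv2.imwrite("pics/w13.png",w["color"])
s=bay([(-.062,-.069,.012),(-.062,-.023,0),(-.062,.023,0),(-.062,.069,0)]); print(s)
plan((s[0,0],s[0,1],.28,98.28),(s[0,0],s[0,1],.20,98.28))
E
```

```text
[[ 0.49218302 -0.29060942  0.012     ]
 [ 0.48555853 -0.24508892  0.        ]
 [ 0.47893403 -0.19956842  0.        ]
 [ 0.47230954 -0.15404792  0.        ]]
t 17.65 pos [0.4189 0.105  0.2462] yaw 112.01 zaxis [-0.0014  0.     -1.    ] F [-1.1 -0.1 -3.4] T [ 0.02 -0.01  0.04] op 0.171
  turn rz 13.73 then shift cm x -40.21 y 1.55 z -3.38
  turn rz -0.00 then shift cm x 0.00 y 0.00 z 8.00
```

View pics/w13.png

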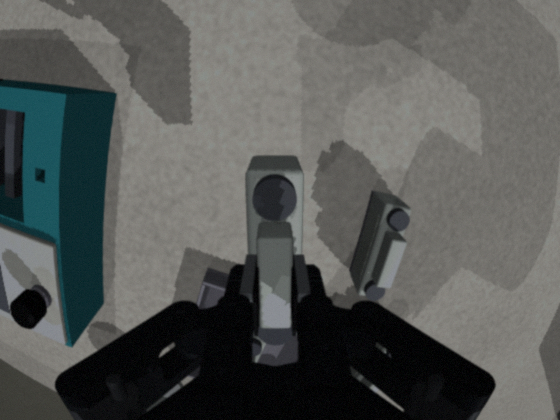

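Emit:
{"op": "move_arm", "data": {
  "rows": "0 0 -2 0 0 6.8 0; 0 0 -2 0 0 6.9 0; -4 0.2 0 0 0 0 0; -4 0.2 0 0 0 0 0; -4 0.2 0 0 0 0 0; -4 0.2 0 0 0 0 0; -4 0.2 0 0 0 0 0; -4 0.2 0 0 0 0 0; -4 0.2 0 0 0 0 0; -4 0.1 0 0 0 0 0; -4 0.1 0 0 0 0 0; -4 0 0 0 0 0 0; 0 0 0 0 0 0 0; 0 0 0 0 0 0 0; 0 0 0 0 0 0 0"
}}

```text
time_s: 19.15
eef_pos: [0.4927, -0.2872, 0.285]
eef_rot: [-0.002, 0.654, 0.757, 0.0]
wrist_force: [0.1, 0.1, -1.8]
opening: 0.172
```

```bash
cat >> h.py <<'E'
WELL=seg((-.01,.105,.092),(-.01,-.105,.092),(-.114,-.105,.092),(-.114,.105,.092),(-.01,.105,.092),n=60)
CAP=np.array([(.0385+.0085*np.cos(a),.0085*np.sin(a),.059) for a in np.linspace(0,6.28,24)]); CAP=np.r_[CAP,CAP*[-1,1,1]]
def held(c,off=0.,h=.127,lat=0.):
    o=ctrl.get_obs(); M=R.from_quat(np.roll(o["eef_rot"],-1)).as_matrix()
    P=np.r_[cass(),CAP]; T=np.c_[P[:,1]+lat,P[:,0]+off,h-P[:,2]]
    return T@M.T+o["eef_pos"]
E
python3 - <<'E'
from h import *
w=ctrl.camera("wrist"); s=bay([(-.062,-.069,.012)])[0]
plan((s[0],s[1],.2,98.28))
zoom(w,(100,30,460,300),2.2,"w14.png",np.r_[proj(w,bay(WELL),True),proj(w,held(w),True)])
E
```

```text
t 19.2 pos [ 0.4929 -0.2871  0.2855] yaw 98.36 zaxis [-0.002   0.0021 -1.    ] F [ 0.5 -0.2 -4. ] T [-0.01 -0.    0.03] op 0.167
  turn rz 0.08 then shift cm x -0.34 y -0.12 z 8.55
```

View pics/w14.png

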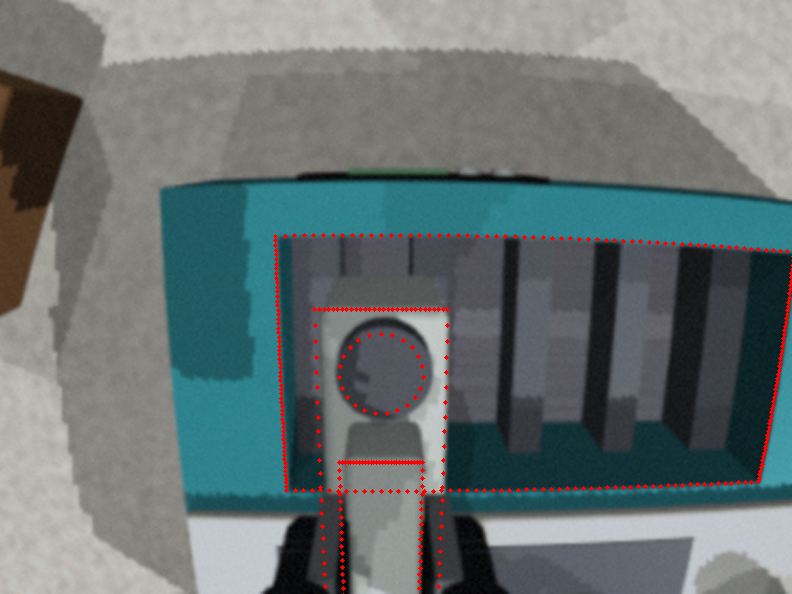

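Emit:
{"op": "move_arm", "data": {
  "rows": "-0.35 -0.12 1 0 0 0 0; 0 0 2 0 0 0 0; 0 0 2 0 0 0 0; 0 0 1 0 0 0 0; 0 0 0 0 0 0 0; 0 0 0 0 0 0 0"
}}

```text
time_s: 19.8
eef_pos: [0.4929, -0.292, 0.2273]
eef_rot: [0.0, 0.654, 0.757, -0.0]
wrist_force: [0.9, -1.0, -1.2]
opening: 0.168
```

```bash
python3 - <<'E'
from h import *
w=ctrl.camera("wrist"); s=bay([(-.062,-.069,.012)])[0]
plan((s[0],s[1],.139,98.28))
DIV=np.vstack([seg((-.114,y,.052),(-.01,y,.052)) for y in (-.0845,-.0535,-.0385,-.0075)])
zoom(w,(100,30,460,300),2.2,"w15.png",np.r_[proj(w,bay(WELL),True),proj(w,bay(DIV),True)])
E
```

```text
t 19.85 pos [ 0.4932 -0.2924  0.2279] yaw 98.32 zaxis [ 0.0012 -0.0011 -1.    ] F [ 0.4 -1.5 -1.9] T [-0.02 -0.01  0.08] op 0.169
  turn rz 0.04 then shift cm x 0.19 y -0.07 z 8.89
```

View pics/w15.png

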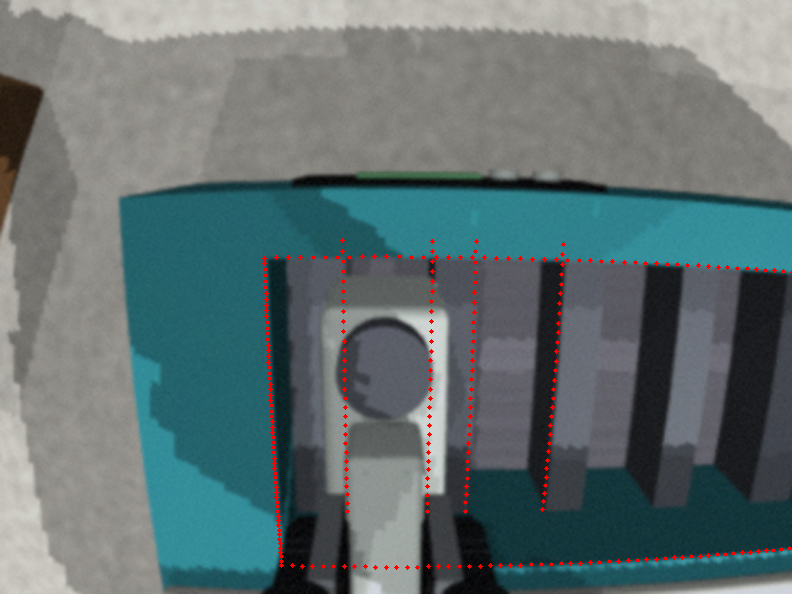

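Emit:
{"op": "move_arm", "data": {
  "rows": "0.19 -0.07 0 0 0 0 0; 0 0 0 0 0 0 0; 0 0 1.5 0 0 0 0; 0 0 1.5 0 0 0 0; 0 0 1 0 0 0 0; 0 0 1 0 0 0 0; 0 0 0.7 0 0 0 0; 0 0 0.7 0 0 0 0; 0 0 0.7 0 0 0 0; 0 0 0.5 0 0 0 0; 0 0 0 0 0 0 0"
}}

```text
time_s: 20.95
eef_pos: [0.4914, -0.2901, 0.1501]
eef_rot: [-0.001, 0.654, 0.756, 0.0]
wrist_force: [-0.5, 0.1, -2.5]
opening: 0.171
```

```bash
python3 - <<'E'
from h import *
s=bay([(-.062,-.069,.012)])[0]
plan((s[0],s[1],.139,98.28))
E
```

```text
t 20.95 pos [ 0.4914 -0.2901  0.1501] yaw 98.3 zaxis [-9.e-04  9.e-04 -1.e+00] F [-0.5  0.1 -2.5] T [0.03 0.05 0.04] op 0.171
  turn rz 0.02 then shift cm x -0.06 y 0.07 z 1.11
```

Emit:
{"op": "move_arm", "data": {
  "rows": "0 0 0.5 0 0 0 0; 0 0 0.4 0 0 0 0; 0 0 0.2 0 0 0 0; 0 0 0.1 0 0 0 0; 0 0 0 0 0 0 0; 0 0 0 0 0 0 0"
}}

```text
time_s: 21.55
eef_pos: [0.4917, -0.2905, 0.1399]
eef_rot: [-0.0, 0.654, 0.757, -0.0]
wrist_force: [-3.8, 2.5, 5.6]
opening: 0.172
```

```bash
python3 - <<'E'
from h import *
plan()
E
```

```text
t 21.55 pos [ 0.4917 -0.2905  0.1399] yaw 98.32 zaxis [-4.e-04 -1.e-04 -1.e+00] F [-3.8  2.5  5.6] T [0.44 0.59 0.04] op 0.172
```

Emit:
{"op": "move_arm", "data": {
  "rows": "0 0 0.15 0 0 0 0; 0 0 0.15 0 0 0 0; 0 0 0 0 0 0 0; 0 0 0 0 0 0 0"
}}

```text
time_s: 21.95
eef_pos: [0.4918, -0.2907, 0.1399]
eef_rot: [-0.0, 0.654, 0.757, -0.0]
wrist_force: [-13.4, 7.0, 29.1]
opening: 0.169
```

```bash
python3 - <<'E'
from h import *
plan()
E
```

```text
t 21.95 pos [ 0.4918 -0.2907  0.1399] yaw 98.34 zaxis [-6.e-04 -6.e-04 -1.e+00] F [-13.4   7.   29.1] T [ 1.55  2.11 -0.01] op 0.169
```

Emit:
{"op": "move_arm", "data": {
  "rows": "0 0 -0.3 0 0 0 0; 0 0 0 0 0 0 0.32; 0 0 0 0 0 0 0.32; 0 0 0 0 0 0 0.32; 0 0 -1 0 0 0 0.32; 0 0 -3 0 0 0 0.32; 0 0 -4 0 0 0 0.32; 0 0 -3 0 0 0 0.5; 0 0 0 0 0 0 0.5"
}}

```text
time_s: 22.85
eef_pos: [0.4939, -0.2921, 0.2549]
eef_rot: [0.005, 0.654, 0.757, -0.0]
wrist_force: [-0.0, 0.5, 0.6]
opening: 0.499
```

```bash
python3 - <<'E'
from h import *
plan((.433,.223,.22,101.6))
w=ctrl.camera("wrist"); s=bay([(-.062,-.069,.012)])[0]
zoom(w,(100,30,460,300),2.2,"w16.png",proj(w,put(np.r_[cass(),CAP],s[0],s[1],.012,8.28),True))
E
```

```text
t 22.85 pos [ 0.4939 -0.2921  0.2549] yaw 98.32 zaxis [ 0.0074 -0.0067 -1.    ] F [-0.   0.5  0.6] T [ 0.   -0.02 -0.05] op 0.499
  turn rz -3.28 then shift cm x 51.68 y 4.40 z 3.49
```

View pics/w16.png

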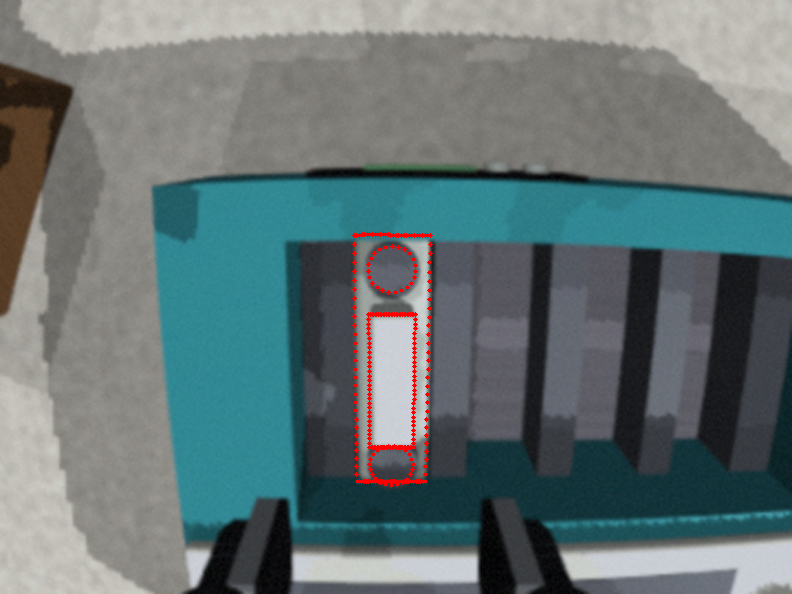

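Emit:
{"op": "move_arm", "data": {
  "rows": "0 0 0 0 0 -3.3 0.5; 4 0.3 0 0 0 0 0.5; 4.3 0.3 0 0 0 0 0.5; 4.3 0.3 0 0 0 0 0.5; 4.3 0.3 0 0 0 0 0.5; 4.3 0.4 0 0 0 0 0.5; 4.3 0.4 0 0 0 0 0.5; 4.3 0.4 0 0 0 0 0.5; 4.3 0.4 0 0 0 0 0.5; 4.3 0.4 0 0 0 0 0.5; 4.3 0.4 0 0 0 0 0.5; 4.3 0.4 0.5 0 0 0 0.5; 4.3 0.4 1 0 0 0 0.5; 0.4 0 1 0 0 0 0.5; 0 0 0 0 0 0 0.5; 0 0 0 0 0 0 0.5"
}}

```text
time_s: 24.5
eef_pos: [0.4304, 0.2241, 0.223]
eef_rot: [-0.0, 0.632, 0.775, -0.001]
wrist_force: [1.2, 0.3, 0.4]
opening: 0.501
```

```bash
python3 - <<'E'
from h import *
w=ctrl.camera("wrist")
plan((.4345,.2245,.127,101.6))
zoom(w,(100,30,460,300),2.2,"w17.png",proj(w,put(np.r_[cass(),CAP],.4345,.2235,0,11.8),True))
E
```

```text
t 24.55 pos [0.4309 0.2239 0.2236] yaw 101.54 zaxis [-8.e-04 -6.e-04 -1.e+00] F [ 1.3 -0.4  0.2] T [-0.    0.06 -0.04] op 0.502
  turn rz -0.06 then shift cm x -0.01 y 0.36 z 9.66
```

View pics/w17.png

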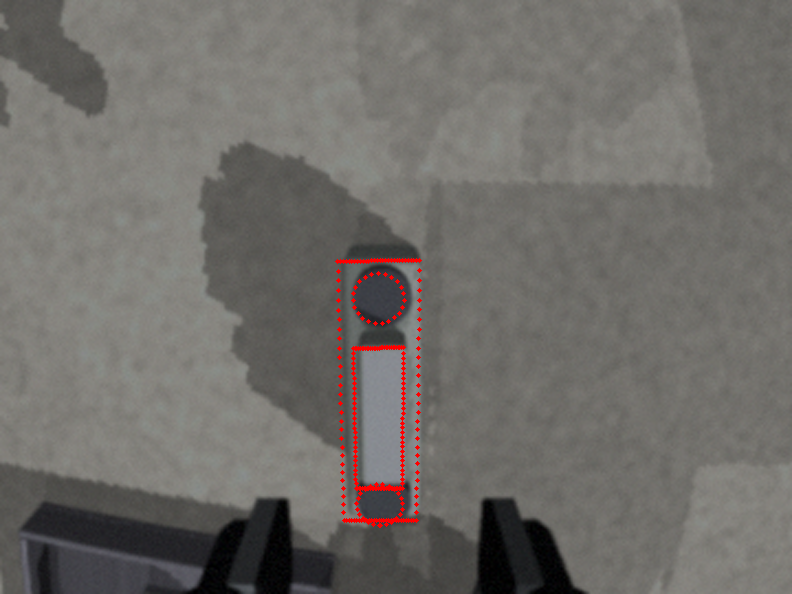

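Emit:
{"op": "move_arm", "data": {
  "rows": "0.05 0.36 2 0 0 0 0.5; 0 0 3 0 0 0 0.5; 0 0 2.5 0 0 0 0.5; 0 0 1.5 0 0 0 0.5; 0 0 0.65 0 0 0 0.5; 0 0 0 0 0 0 0; 0 0 0 0 0 0 0; 0 0 0 0 0 0 0; 0 0 0 0 0 0 0; 0 0 0 0 0 0 0; 0 0 -1 0 0 0 0; 0 0 -3 0 0 0 0; 0 0 -4 0 0 0 0; 0 0 -4 0 0 0 0; 0 0 -4 0 0 3.3 0; 0 0 0 0 0 0 0"
}}

```text
time_s: 26.15
eef_pos: [0.4367, 0.2271, 0.294]
eef_rot: [0.003, 0.654, 0.756, 0.005]
wrist_force: [-0.1, 1.1, -2.1]
opening: 0.164
```

```bash
python3 - <<'E'
from h import *
w=ctrl.camera("wrist"); s=bay([(-.062,-.023,.012)])[0]
plan((s[0],s[1],.285,98.28))
zoom(w,(100,30,460,300),2.2,"w18.png",proj(w,held(w),True))
E
```

```text
t 26.2 pos [0.4354 0.2267 0.2908] yaw 98.33 zaxis [ 0.0063  0.0018 -1.    ] F [-0.2  0.1 -2.3] T [-0.03 -0.01  0.02] op 0.169
  turn rz 0.05 then shift cm x -47.41 y -1.83 z 0.58
```

View pics/w18.png

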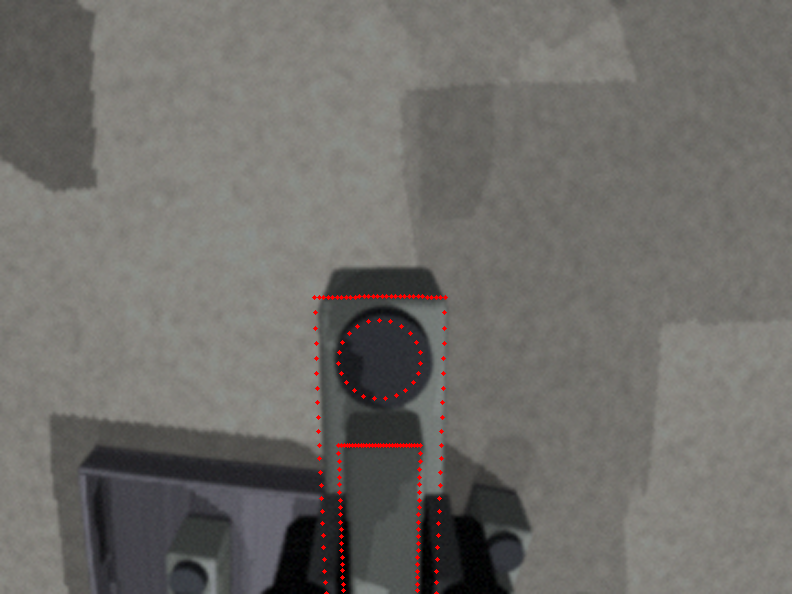

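Emit:
{"op": "move_arm", "data": {
  "rows": "-3.5 -0.15 0 0 0 0 0; -4 -0.15 0 0 0 0 0; -4 -0.15 0 0 0 0 0; -4 -0.15 0 0 0 0 0; -4 -0.15 0 0 0 0 0; -4 -0.15 0 0 0 0 0; -4 -0.15 0 0 0 0 0; -4 -0.15 0 0 0 0 0; -4 -0.15 0 0 0 0 0; -4 -0.15 0 0 0 0 0; -4 -0.15 0 0 0 0 0; -3.9 -0.15 0 0 0 0 0; 0 0 0 0 0 0 0; 0 0 2 0 0 0 0; 0 0 2 0 0 0 0; 0 0 1.5 0 0 0 0; 0 0 0 0 0 0 0; 0 0 0 0 0 0 0"
}}

```text
time_s: 28.0
eef_pos: [0.4844, -0.2445, 0.2315]
eef_rot: [-0.001, 0.654, 0.757, 0.0]
wrist_force: [-0.1, -0.0, -2.3]
opening: 0.17
```

```bash
python3 - <<'E'
from h import *
w=ctrl.camera("wrist"); s=bay([(-.062,-.023,.012)])[0]
plan((s[0],s[1],.139,98.28))
zoom(w,(100,30,460,300),2.2,"w19.png",np.r_[proj(w,bay(WELL),True),proj(w,held(w),True)])
E
```

```text
t 28.05 pos [ 0.4849 -0.245   0.2324] yaw 98.34 zaxis [-4.e-04  5.e-04 -1.e+00] F [ 1.2 -0.3 -2.2] T [ 0.05 -0.05 -0.02] op 0.167
  turn rz 0.06 then shift cm x -0.02 y 0.06 z 9.34
```

View pics/w19.png

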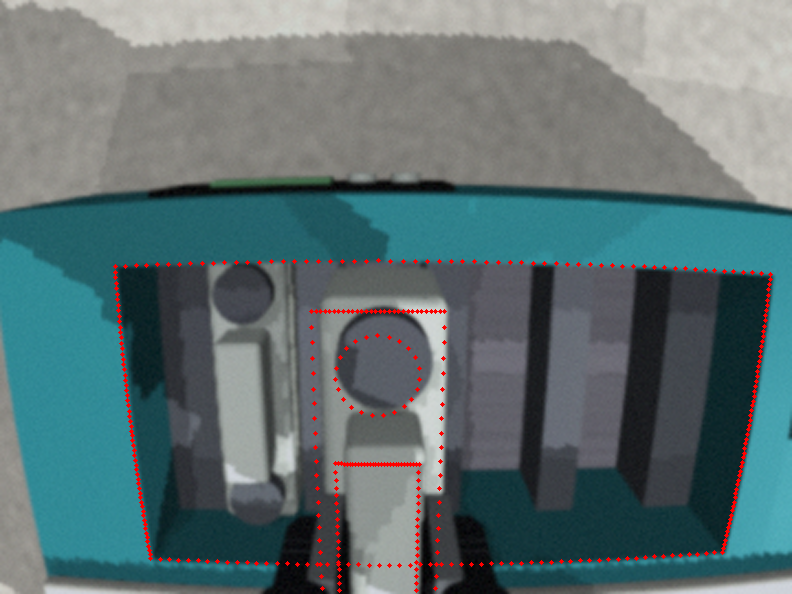

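```bash
python3 - <<'E'
from h import *
w=ctrl.camera("wrist"); s=bay([(-.062,-.023,.012)])[0]
plan((s[0],s[1],.139,98.28))
zoom(w,(100,30,460,300),2.2,"w20.png",np.r_[proj(w,bay(WELL),True),proj(w,held(w,-.003,lat=.0005),True)])
E
```

```text
t 28.1 pos [ 0.4852 -0.2453  0.233 ] yaw 98.34 zaxis [ 6.e-04 -4.e-04 -1.e+00] F [ 0.   0.2 -3. ] T [ 0.02  0.03 -0.06] op 0.167
  turn rz 0.06 then shift cm x 0.02 y 0.04 z 9.40
```

View pics/w20.png

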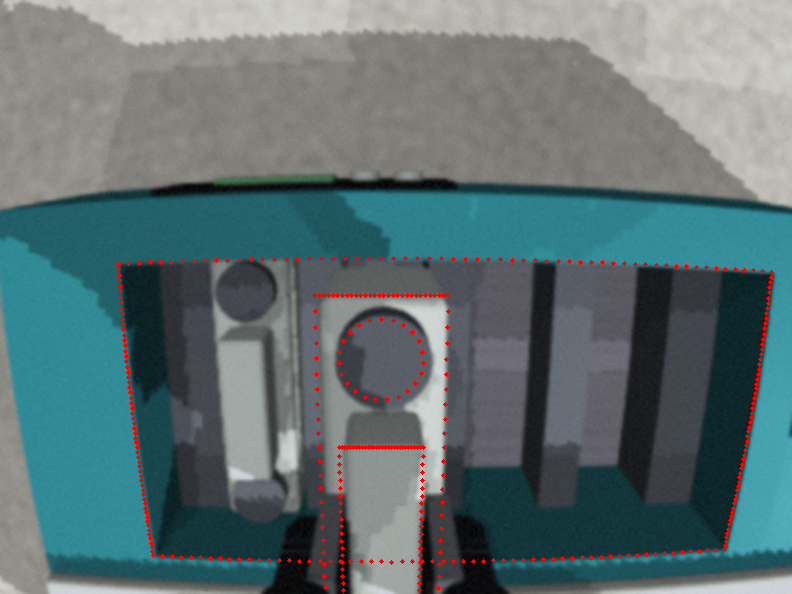

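Emit:
{"op": "move_arm", "data": {
  "rows": "0.02 0.32 0 0 0 0 0; 0 0 0 0 0 0 0; 0 0 1.5 0 0 0 0; 0 0 1.5 0 0 0 0; 0 0 1 0 0 0 0; 0 0 1 0 0 0 0; 0 0 0.8 0 0 0 0; 0 0 0.8 0 0 0 0; 0 0 0.8 0 0 0 0; 0 0 0.8 0 0 0 0; 0 0 0.5 0 0 0 0; 0 0 0 0 0 0 0; 0 0 0 0 0 0 0"
}}

```text
time_s: 29.4
eef_pos: [0.4882, -0.2449, 0.1455]
eef_rot: [0.0, 0.654, 0.756, -0.0]
wrist_force: [0.7, -0.4, -2.5]
opening: 0.17
```

```bash
python3 - <<'E'
from h import *
s=bay([(-.062,-.023,.012)])[0]
plan((s[0],s[1],.139,98.28))
E
```

```text
t 29.4 pos [ 0.4882 -0.2449  0.1455] yaw 98.3 zaxis [ 2.e-04 -2.e-04 -1.e+00] F [ 0.7 -0.4 -2.5] T [-0.    0.03  0.08] op 0.17
  turn rz 0.02 then shift cm x 0.02 y -0.26 z 0.65
```

Emit:
{"op": "move_arm", "data": {
  "rows": "0 0 0.4 0 0 0 0; 0 0 0.3 0 0 0 0; 0 0 0.3 0 0 0 0; 0 0 0 0 0 0 0; 0 0 0 0 0 0 0"
}}

```text
time_s: 29.9
eef_pos: [0.4886, -0.2457, 0.1402]
eef_rot: [0.001, 0.654, 0.757, -0.0]
wrist_force: [-14.5, 6.3, 36.4]
opening: 0.169
```

```bash
python3 - <<'E'
from h import *
plan()
E
```

```text
t 29.9 pos [ 0.4886 -0.2457  0.1402] yaw 98.33 zaxis [ 5.0e-04 -1.6e-03 -1.0e+00] F [-14.5   6.3  36.4] T [ 1.72  2.48 -0.02] op 0.169
```

Emit:
{"op": "move_arm", "data": {
  "rows": "0 0 -0.4 0 0 0 0; 0 0 0 0 0 0 0.32; 0 0 0 0 0 0 0.32; 0 0 0 0 0 0 0.32; 0 0 -1 0 0 0 0.32; 0 0 -3 0 0 0 0.32; 0 0 -4 0 0 0 0.32; 0 0 -3 0 0 0 0.5; 0 0 0 0 0 0 0.5"
}}

```text
time_s: 30.8
eef_pos: [0.4903, -0.2465, 0.2551]
eef_rot: [0.005, 0.654, 0.757, 0.0]
wrist_force: [0.3, -0.4, -0.5]
opening: 0.498
```

```bash
python3 - <<'E'
from h import *
plan((.56,.2985,.25,84.5))
w=ctrl.camera("wrist"); s=bay([(-.062,-.023,.012)])[0]
zoom(w,(100,30,460,300),2.2,"w21.png",proj(w,put(np.r_[cass(),CAP],s[0],s[1],.012,8.28),True))
E
```

```text
t 30.8 pos [ 0.4903 -0.2465  0.2551] yaw 98.31 zaxis [ 0.0075 -0.0061 -1.    ] F [ 0.3 -0.4 -0.5] T [ 0.06 -0.06 -0.03] op 0.498
  turn rz 13.81 then shift cm x 54.92 y 1.72 z 0.51
```

View pics/w21.png

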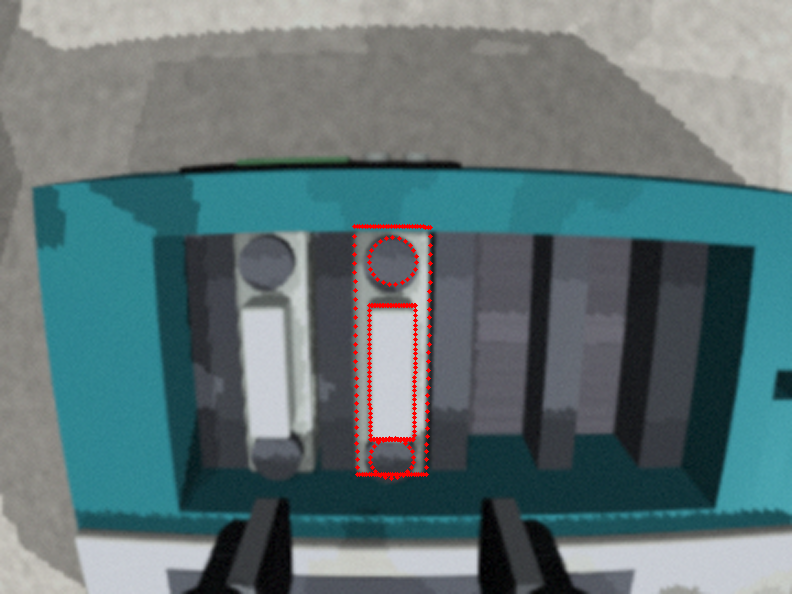

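Emit:
{"op": "move_arm", "data": {
  "rows": "0 0 0 0 0 6.9 0.5; 0 0 0 0 0 6.9 0.5; 4 0.1 0 0 0 0 0.5; 4.2 0.1 0 0 0 0 0.5; 4.2 0.1 0 0 0 0 0.5; 4.2 0.1 0 0 0 0 0.5; 4.2 0.1 0 0 0 0 0.5; 4.2 0.1 0 0 0 0 0.5; 4.2 0.1 0 0 0 0 0.5; 4.2 0.1 0 0 0 0 0.5; 4.2 0.1 0 0 0 0 0.5; 4.2 0.2 0 0 0 0 0.5; 4.2 0.2 0 0 0 0 0.5; 4.2 0.2 0 0 0 0 0.5; 4.2 0.2 0 0 0 0 0.5; 0.4 0 1 0 0 0 0.5; 0 0 1 0 0 0 0.5; 0 0 0 0 0 0 0.5; 0 0 0 0 0 0 0.5"
}}

```text
time_s: 32.75
eef_pos: [0.557, 0.2975, 0.2282]
eef_rot: [-0.0, 0.741, 0.672, -0.001]
wrist_force: [-0.0, 0.0, 0.5]
opening: 0.498
```

```bash
python3 - <<'E'
from h import *
w=ctrl.camera("wrist"); cv2.imwrite("pics/w22f.png",w["color"])
plan((.5745,.2995,.127,84.5))
zoom(w,(100,30,460,300),2.2,"w22.png",proj(w,put(np.r_[cass(),CAP],.5745,.2995,0,-5.5),True))
E
```

```text
t 32.8 pos [0.5575 0.2976 0.2291] yaw 84.41 zaxis [-9.e-04 -5.e-04 -1.e+00] F [ 0.1 -0.3 -0.5] T [ 0.01 -0.01  0.04] op 0.502
  turn rz -0.09 then shift cm x 0.35 y 1.67 z 10.21
```

View pics/w22.png

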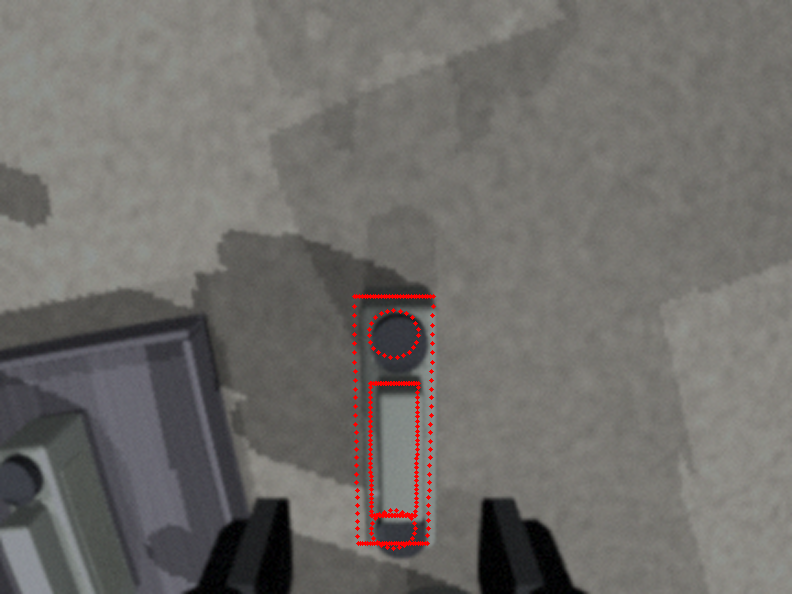

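Emit:
{"op": "move_arm", "data": {
  "rows": "0.5 1.9 1 0 0 0 0.5; 0 0 3 0 0 0 0.5; 0 0 3 0 0 0 0.5; 0 0 2 0 0 0 0.5; 0 0 1.15 0 0 0 0.5; 0 0 0 0 0 0 0.5; 0 0 0 0 0 0 0; 0 0 0 0 0 0 0; 0 0 0 0 0 0 0; 0 0 0 0 0 0 0; 0 0 0 0 0 0 0; 0 0 -1 0 0 0 0; 0 0 -3 0 0 0 0; 0 0 -4 0 0 0 0; 0 0 -4 0 0 0 0; 0 0 -4 0 0 0 0; 0 0 0 0 0 0 0"
}}

```text
time_s: 34.5
eef_pos: [0.5793, 0.3034, 0.2961]
eef_rot: [0.002, 0.74, 0.673, 0.006]
wrist_force: [1.3, -0.4, -1.4]
opening: 0.177
```

```bash
python3 - <<'E'
from h import *
w=ctrl.camera("wrist"); s=bay([(-.062,.023,.012)])[0]
plan((s[0],s[1],.29,98.28))
zoom(w,(100,30,460,300),2.2,"w23.png",proj(w,held(w),True))
t=ctrl.camera("top"); zoom(t,(105,150,255,300),4,"t23.png")
E
```

```text
t 34.55 pos [0.5781 0.3029 0.2924] yaw 84.53 zaxis [ 0.0071  0.0025 -1.    ] F [-0.4  0.2 -2.7] T [0.01 0.01 0.01] op 0.163
  turn rz -13.75 then shift cm x -48.29 y -17.05 z 0.24
```

View pics/w23.png

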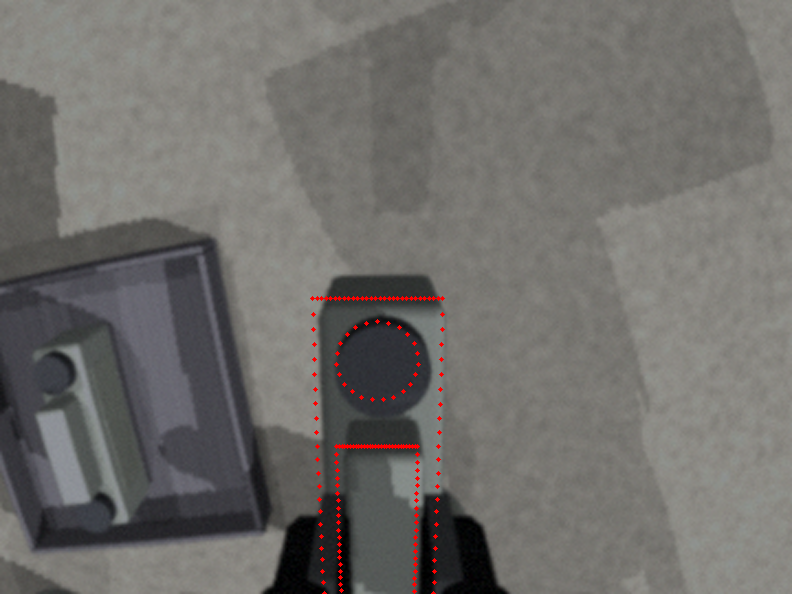

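Emit:
{"op": "move_arm", "data": {
  "rows": "0 0 0 0 0 -6.9 0; 0 0 0 0 0 -6.85 0; -3.3 -1.2 0 0 0 0 0; -3.75 -1.3 0 0 0 0 0; -3.75 -1.3 0 0 0 0 0; -3.75 -1.3 0 0 0 0 0; -3.75 -1.3 0 0 0 0 0; -3.75 -1.3 0 0 0 0 0; -3.75 -1.3 0 0 0 0 0; -3.75 -1.3 0 0 0 0 0; -3.75 -1.35 0 0 0 0 0; -3.75 -1.35 0 0 0 0 0; -3.75 -1.35 0 0 0 0 0; -3.75 -1.35 0 0 0 0 0; -3.75 -1.35 0 0 0 0 0; 0 0 2 0 0 0 0; 0 0 2 0 0 0 0; 0 0 1.5 0 0 0 0; 0 0 0 0 0 0 0; 0 0 0 0 0 0 0"
}}

```text
time_s: 36.6
eef_pos: [0.4768, -0.1997, 0.2316]
eef_rot: [-0.002, 0.654, 0.756, -0.0]
wrist_force: [0.1, -1.0, -1.1]
opening: 0.167
```

```bash
python3 - <<'E'
from h import *
ctrl.camera("wrist");w=ctrl.camera("wrist"); s=bay([(-.062,.023,.012)])[0]
plan((s[0],s[1],.139,98.28))
zoom(w,(100,30,460,300),2.2,"w24.png",np.r_[proj(w,bay(WELL),True),proj(w,held(w),True)])
E
```

```text
t 36.7 pos [ 0.4777 -0.2003  0.2332] yaw 98.27 zaxis [ 2.e-04 -1.e-04 -1.e+00] F [ 0.5  0.7 -1.9] T [-0.01 -0.01 -0.01] op 0.168
  turn rz -0.01 then shift cm x 0.05 y 0.14 z 9.42
```

View pics/w24.png

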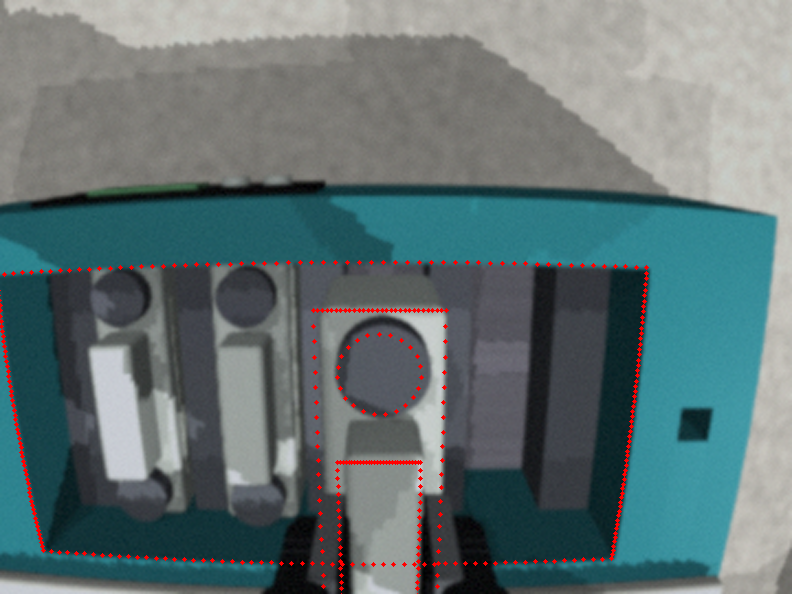

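Emit:
{"op": "move_arm", "data": {
  "rows": "0.05 0.2 0 0 0 0 0; 0 0 0 0 0 0 0; 0 0 1.5 0 0 0 0; 0 0 1.5 0 0 0 0; 0 0 1 0 0 0 0; 0 0 1 0 0 0 0; 0 0 0.8 0 0 0 0; 0 0 0.8 0 0 0 0; 0 0 0.8 0 0 0 0; 0 0 0.8 0 0 0 0; 0 0 0.5 0 0 0 0; 0 0 0 0 0 0 0; 0 0 0 0 0 0 0"
}}

```text
time_s: 38.0
eef_pos: [0.4795, -0.1996, 0.1459]
eef_rot: [0.0, 0.654, 0.756, 0.0]
wrist_force: [1.0, 0.5, -1.5]
opening: 0.169
```

```bash
python3 - <<'E'
from h import *
s=bay([(-.062,.023,.012)])[0]
plan((s[0],s[1],.139,98.28))
E
```

```text
t 38.0 pos [ 0.4795 -0.1996  0.1459] yaw 98.26 zaxis [ 0. -0. -1.] F [ 1.   0.5 -1.5] T [0.01 0.02 0.01] op 0.169
  turn rz -0.02 then shift cm x 0.01 y -0.05 z 0.69
```

Emit:
{"op": "move_arm", "data": {
  "rows": "0 0 0.4 0 0 0 0; 0 0 0.3 0 0 0 0; 0 0 0.3 0 0 0 0; 0 0 0 0 0 0 0; 0 0 0 0 0 0 0"
}}

```text
time_s: 38.5
eef_pos: [0.4802, -0.2007, 0.1414]
eef_rot: [0.001, 0.654, 0.756, -0.001]
wrist_force: [-19.2, 7.2, 45.1]
opening: 0.168
```

```bash
python3 - <<'E'
from h import *
plan()
E
```

```text
t 38.5 pos [ 0.4802 -0.2007  0.1414] yaw 98.29 zaxis [ 8.0e-04 -2.6e-03 -1.0e+00] F [-19.2   7.2  45.1] T [ 1.31  3.14 -0.14] op 0.168
```

Emit:
{"op": "move_arm", "data": {
  "rows": "0 0 -0.45 0 0 0 0; 0 0 0 0 0 0 0.32; 0 0 0 0 0 0 0.32; 0 0 0 0 0 0 0.32; 0 0 -1 0 0 0 0.32; 0 0 -3 0 0 0 0.32; 0 0 -4 0 0 0 0.32; 0 0 -3 0 0 0 0.5; 0 0 0 0 0 0 0.5; 0 0 0 0 0 0 0.5"
}}

```text
time_s: 39.5
eef_pos: [0.4797, -0.1997, 0.2513]
eef_rot: [0.001, 0.654, 0.756, 0.0]
wrist_force: [0.2, 0.5, -0.7]
opening: 0.495
```

```bash
python3 - <<'E'
from h import *
k=np.array([.5852,-.0788]); plan((k[0],k[1],.225,98.28),(k[0],k[1],.183,98.28))
w=ctrl.camera("wrist"); s=bay([(-.062,.023,.012),(-.062,-.069,.012)])
zoom(w,(60,30,420,300),2.2,"w25.png",np.r_[proj(w,put(np.r_[cass(),CAP],s[0,0],s[0,1],.012,8.28),True),proj(w,put(np.r_[cass(),CAP],s[1,0],s[1,1],.012,8.28),True)])
sc=ctrl.camera("scene"); zoom(sc,(215,150,415,350),4,"s25.png")
E
```

```text
t 39.5 pos [ 0.4797 -0.1997  0.2513] yaw 98.26 zaxis [ 0.0015 -0.0011 -1.    ] F [ 0.2  0.5 -0.7] T [-0.01  0.03  0.06] op 0.495
  turn rz -0.02 then shift cm x 10.44 y 12.18 z 2.63
  turn rz -0.00 then shift cm x 0.00 y 0.00 z 4.20
```

View pics/w25.png

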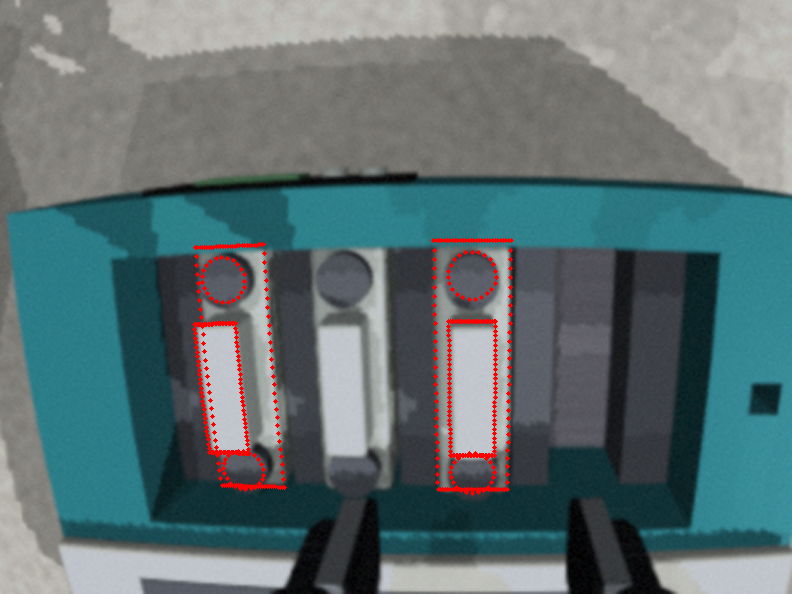

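View pics/s25.png

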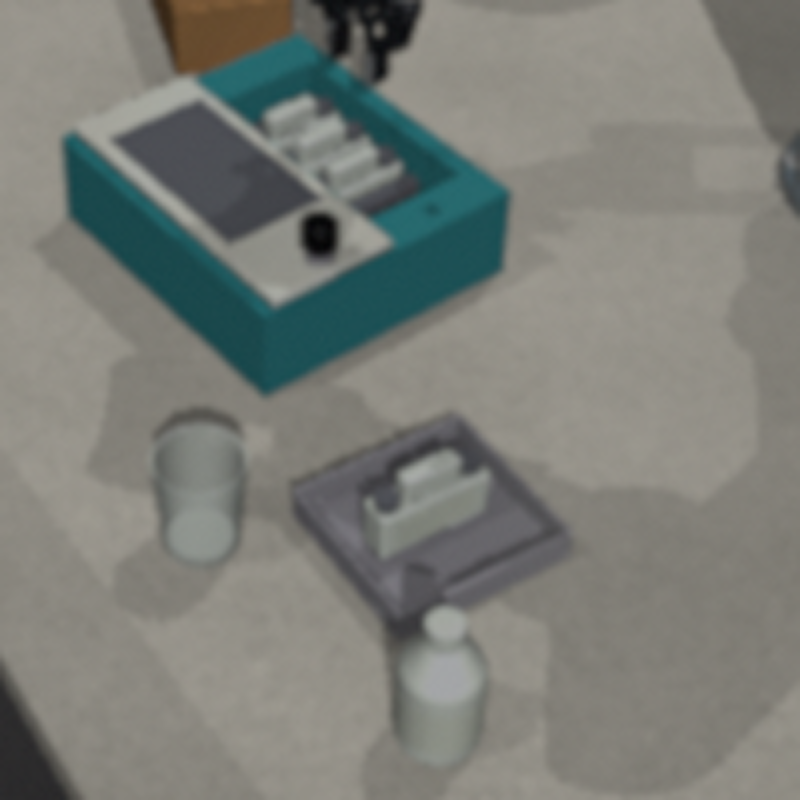

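Emit:
{"op": "move_arm", "data": {
  "rows": "2.6 3 0 0 0 0 0.7; 2.6 3.1 0 0 0 0 0.7; 2.6 3.1 0 0 0 0 0.7; 2.6 3 0 0 0 0 0.7; 0 0 1.5 0 0 0 0.7; 0 0 1 0 0 0 0.7; 0 0 0 0 0 0 0.7; 0 0 0 0 0 0 0.7"
}}

```text
time_s: 40.4
eef_pos: [0.5841, -0.0799, 0.2243]
eef_rot: [-0.001, 0.655, 0.756, -0.001]
wrist_force: [-0.9, -0.4, 0.2]
opening: 0.702
```

```bash
python3 - <<'E'
from h import *
k=np.array([.5852,-.0788]); w=ctrl.camera("wrist"); plan((k[0],k[1],.183,98.28))
th=np.linspace(0,6.283,60); c=np.c_[k[0]+.016*np.cos(th),k[1]+.016*np.sin(th),0*th+.138]; c2=c.copy(); c2[:,2]=.112
zoom(w,(160,90,400,340),2.3,"w26.png",np.r_[proj(w,c,True),proj(w,c2,True)])
E
```

```text
t 40.45 pos [ 0.5846 -0.0801  0.2251] yaw 98.17 zaxis [-8.e-04  1.e-04 -1.e+00] F [-0.1  0.   0.4] T [-0.02 -0.01  0.01] op 0.696
  turn rz -0.11 then shift cm x 0.12 y 0.08 z 4.21
```

View pics/w26.png

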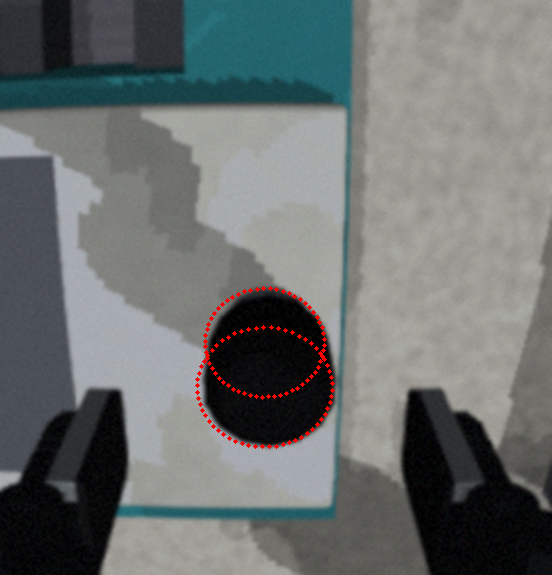

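Knob matches the predicted position. Grip, lift, and slide shut.

Emit:
{"op": "move_arm", "data": {
  "rows": "0.15 0.05 1.5 0 0 0 0.7; 0 0 1.5 0 0 0 0.7; 0 0 1.2 0 0 0 0.7; 0 0 0 0 0 0 0; 0 0 0 0 0 0 0; 0 0 0 0 0 0 0; 0 0 0 0 0 0 0; 0 0 0 0 0 0 0; 0 0 0 0 0 0 0; 0 0 -0.3 0 0 0 0; 0 0 -0.4 0 0 0 0; 0 0 -0.4 0 0 0 0; 0 0 -0.3 0 0 0 0; 0 0 0 0 0 0 0; 0 0 0 0 0 0 0"
}}

```text
time_s: 41.95
eef_pos: [0.5851, -0.0783, 0.1968]
eef_rot: [-0.0, 0.655, 0.756, -0.001]
wrist_force: [0.5, -5.2, -7.1]
opening: 0.355
```

```bash
python3 - <<'E'
from h import *
plan((.4643,-.0963,.198,98.28))
E
```

```text
t 41.95 pos [ 0.5851 -0.0783  0.1968] yaw 98.23 zaxis [-9.e-04 -1.e-03 -1.e+00] F [ 0.5 -5.2 -7.1] T [-0.7   0.02 -0.02] op 0.355
  turn rz -0.05 then shift cm x -0.05 y -12.21 z -0.12
```

Emit:
{"op": "move_arm", "data": {
  "rows": "0 0 -0.1 0 0 0 0; 0 -0.5 0 0 0 0 0; 0 -1 0 0 0 0 0; 0 -1 0 0 0 0 0; 0 -1.2 0 0 0 0 0; 0 -1.2 0 0 0 0 0; 0 -1.2 0 0 0 0 0; 0 -1.2 0 0 0 0 0; 0 -1.2 0 0 0 0 0; 0 -1.2 0 0 0 0 0; 0 -1 0 0 0 0 0; 0 -1 0 0 0 0 0; 0 -0.5 0 0 0 0 0; 0 0 0 0 0 0 0; 0 0 0 0 0 0 0; 0 0 0 0 0 0 0"
}}

```text
time_s: 43.55
eef_pos: [0.4643, -0.0957, 0.1981]
eef_rot: [0.0, 0.654, 0.756, -0.001]
wrist_force: [-0.4, -5.9, -8.7]
opening: 0.354
```

```bash
python3 - <<'E'
from h import *
plan((.4643,-.0963,.183,98.28))
E
```

```text
t 43.55 pos [ 0.4643 -0.0957  0.1981] yaw 98.24 zaxis [-5.0e-04 -1.4e-03 -1.0e+00] F [-0.4 -5.9 -8.7] T [-0.76  0.19 -0.06] op 0.354
  turn rz -0.04 then shift cm x -0.06 y -0.01 z 1.51
```

Emit:
{"op": "move_arm", "data": {
  "rows": "0 0 0.3 0 0 0 0; 0 0 0.4 0 0 0 0; 0 0 0.4 0 0 0 0; 0 0 0.3 0 0 0 0; 0 0 0 0 0 0 0; 0 0 0 0 0 0 0"
}}

```text
time_s: 44.15
eef_pos: [0.4646, -0.0956, 0.1845]
eef_rot: [0.0, 0.654, 0.756, -0.0]
wrist_force: [-1.1, -5.2, -3.8]
opening: 0.356
```

```bash
python3 - <<'E'
from h import *
plan()
E
```

```text
t 44.15 pos [ 0.4646 -0.0956  0.1845] yaw 98.25 zaxis [ 0.     -0.0013 -1.    ] F [-1.1 -5.2 -3.8] T [-0.59  0.2  -0.03] op 0.356
```

Emit:
{"op": "move_arm", "data": {
  "rows": "0 0 0 0 0 0 0.7; 0 0 0 0 0 0 0.7; 0 0 0 0 0 0 0.7; 0 0 0 0 0 0 0.7; 0 0 -1 0 0 0 0.7; 0 0 -2.5 0 0 0 0.7; 0 0 -3 0 0 0 0.7; 0 -2 -3 0 0 0 0.7; 3 -3 -2 0 0 0 0.7; 4 0 0 0 0 0 0.7; 4 0 0 0 0 0 0.7; 0 0 0 0 0 0 0.7; 0 0 0 0 0 0 0.7"
}}

```text
time_s: 45.45
eef_pos: [0.3995, 0.0072, 0.3002]
eef_rot: [0.001, 0.653, 0.757, 0.0]
wrist_force: [1.2, -0.3, 0.0]
opening: 0.699
```

```bash
python3 - <<'E'
from h import *
plan()
s=ctrl.camera("scene"); w=ctrl.camera("wrist"); t=ctrl.camera("top")
k=bay([(-.062,.1275,0)])[0][:2]
th=np.linspace(0,6.283,60)
def circ(r,z): return np.c_[k[0]+r*np.cos(th),k[1]+r*np.sin(th),0*th+z]
pts=np.r_[circ(.012,.142),circ(.016,.112)]
zoom(s,(290,170,350,230),10,"s27.png",proj(s,pts))
zoom(t,(105,130,385,300),2.8,"t27.png")
uv=proj(w,pts,True); m=uv.mean(0).astype(int); print(m)
cv2.imwrite("pics/w27f.png",w["color"])
E
```

```text
t 45.45 pos [0.3995 0.0072 0.3002] yaw 98.41 zaxis [ 1.5e-03 -8.0e-04 -1.0e+00] F [ 1.2 -0.3  0. ] T [-0.01 -0.04  0.03] op 0.699
[149 257]
```

View pics/s27.png

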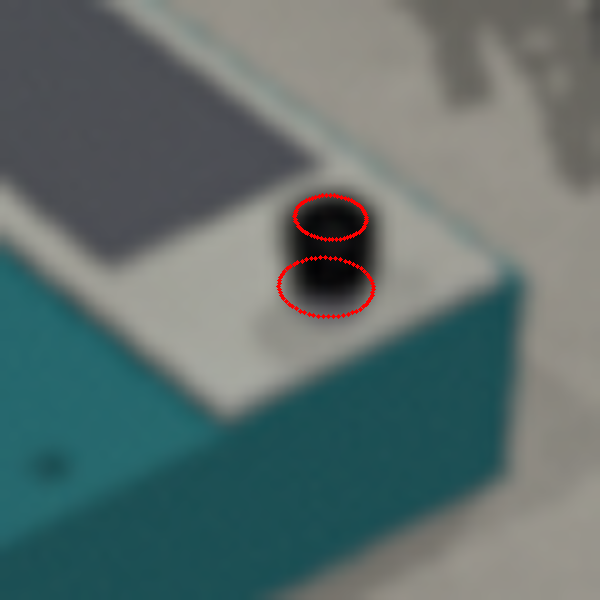

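View pics/t27.png

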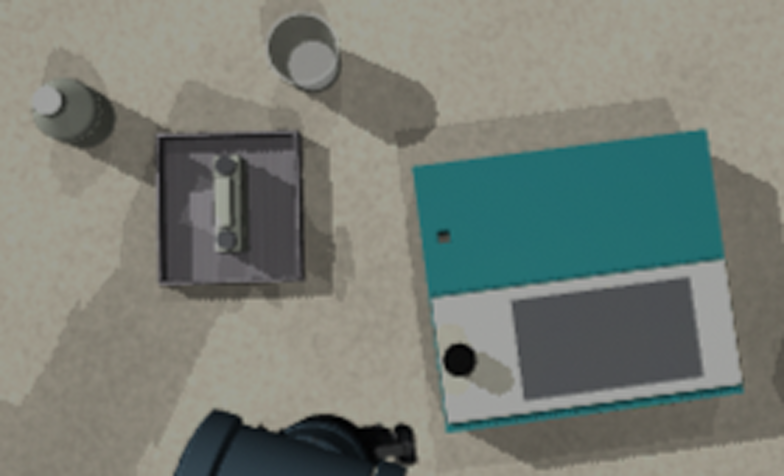

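View pics/w27f.png

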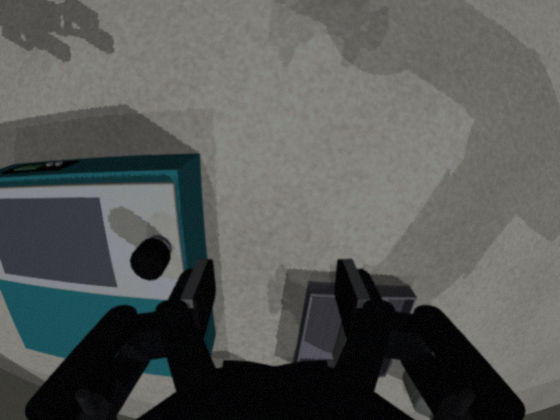

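```bash
python3 - <<'E'
from h import *
for n in ("scene","top"):
    a=cv2.imread(f"pics/{n}0.png"); b=ctrl.camera(n)["color"]
    l,t,r,bb=(305,180,340,212) if n=="scene" else (258,245,282,270)
    for im in (a,b):
        g=im[t:bb,l:r].max(2)<45; ys,xs=np.nonzero(g); print(n,g.sum(),xs.mean()+l,ys.mean()+t,ys.min()+t,ys.max()+t)
    print([(x,[np.round(d["bbox"]).tolist() for d in ctrl.look_for(n,x)]) for x in ("bottle","beaker","glovebox","fresh1")])
E
```

```text
scene 61 322.672131147541 194.27868852459017 190 199
scene 59 322.76271186440675 194.35593220338984 190 199
[('bottle', [[313.0, 301.0, 334.0, 344.0]]), ('beaker', [[254.0, 258.0, 277.0, 288.0]]), ('glovebox', [[246.0, 120.0, 285.0, 170.0]]), ('fresh1', [])]
top 95 268.8 258.17894736842106 253 263
top 95 268.7263157894737 258.13684210526316 253 263
[('bottle', [[120.0, 160.0, 146.0, 184.0], [390.0, 244.0, 482.0, 303.0]]), ('beaker', [[201.0, 136.0, 227.0, 163.0], [254.0, 175.0, 373.0, 287.0]]), ('glovebox', [[392.0, 245.0, 481.0, 305.0], [254.0, 178.0, 369.0, 287.0]]), ('fresh1', [[257.0, 224.0, 370.0, 282.0]])]
```

The knob is back to within 0.1 px of its locked position at the start, and the bystanders haven't moved. Handing in.

```bash
python3 -c "
from bench import ctrl
print(ctrl.hand_in())"
```

```text
the job is handed in; nothing more can be done
None
```

The cooler is reloaded and locked shut, and the job is handed in at about 46 s of the 210 s allowed. The hand-in gives no verdict, so this rests on my own checks.

- **Cover opening:** I pulled the plunger and slid the cover back 122 mm. On lowering the knob, the force showed the pin dropping into the rear hole.
- **Spent cassette:** there was only one, in slot 2. It is now standing upright in the discard tray.
- **Fresh cassettes:** I found three on the bench and pressed them to the floor of slots 1, 2 and 3. Slot 4 is empty. I saw none of them get knocked aside.
- **Cover closing:** I pulled the plunger again, slid the cover shut and let the pin drop. The knob sits within 0.1 pixel of its original locked position in both overhead pictures.

**Last checks:**
- The wrist pictures matched the expected seated outline for all three cassettes.
- No fresh cassette is left on the bench.
- The bottle, beaker and glove box show where they were at the start.
- The arm is clear of everything.

**Slot 3:** pressing that cassette home peaked at 45 N at the wrist, and the gripper stopped about 1.5 mm higher than for the other two. I put that down to a slightly higher grip, because the picture after release showed it seated. The 45 N is well under the 120 N wrist limit. It went through the fingers, so I don't think the 40 N limit on the gripper's body applies, but I could not measure that separately.

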